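# Populate the mounting rail of a control plate

### The arm

A 7-joint arm with a two-finger parallel gripper is mounted at the origin on a cart in front of the work surface, level with it; the furniture and walls round the work are solid. World frame = base frame: x ahead of the robot, y to its left, z up, the work surface at z = 0. Lengths are in m, angles in rad, forces in N, time in s.
With the tool pointing down it reaches from about 0.425 to 0.875 m from the base axis. Payload 4.7 kg.
Tool frame: the origin (TCP) lies midway between the tips of the shut fingers; the grasp point (between the pads) lies ctrl.grasp_offset behind it (ctrl.grasp_offset is the distance from the TCP to the grasp point, in m); z points along the fingers, y is the line along which they close (so a half turn about z gives the same grasp; the last joint's range is limited). The gripper opens to 87 mm and grips with 3 to 60 N. Pads are 19 mm wide; open, the fingers measure 117 mm over their backs; the gripper's body (75 mm by 190 mm) begins 51 mm behind the grasp point.
Start: joints at [1.351, 0.321, -0.07, 1.45, 0.023, 1.371, -0.057], TCP at [0.151, -0.632, 0.223] pointing down, gripper open.
Joint ranges: [-2.86, 2.86], [-0.3, 2.09], [-1.38, 1.24], [0.06, 2.45], [-1.56, 4.7], [0.09, 2.05], [-2.69, 2.69]. Speed limits (rad/s): [2.57, 2.57, 3.14, 3.14, 3.14, 3.14, 3.14].

### API

Orientations are given as a rotation vector (axis times angle).
In Python, from bench import ctrl gives the robot as it stands. The module is installed in compiled form; this text tells all that it offers.
- The arm moves only by the tool jog_arm, never from a script. Its argument "moves" is one flat list of numbers, 7 for each row, row after row: the shift along the tool's x, y, z in units of 30 cm (1.0 is 30 cm), then the turn, a rotation vector about the tool's x, y, z in units of 60 degrees (1.0 is 60 degrees), then the gripper's target within -1 to 1 (fully open at 1, half-way at 0, shut at -1). In form: [x, y, z, wx, wy, wz, fingers, x, y, z, wx, wy, wz, fingers, ...]. A call has exactly 8 rows; each row is the pose to reach, as a shift and turn from the pose commanded when the call began, along the tool's axes at that moment; what a row does not reach only later rows make up. A row lasts 1/8 s, in which the tool goes at most 62.5 mm and 10.7 degrees, less where a joint would pass 70% of its speed; a pose out of reach is approached as far as the arm can. A call with a number of a shift or a turn outside -1 to 1 is refused whole. A call with a gripper value outside its range is refused whole. The fingers move at their own pace and stop on an object; "newtons" is the grip in N (left out, the last holds). Time passes only in rows, so rows that repeat a pose let the fingers close, or fill a call up. It gives the time, the measured TCP pose, the force, the opening and the grip force at its end, in the units of the state.
- ctrl.get_state(): the state, without advancing time (a new reading comes with each control period).
- ctrl.get_image(name): name is "scene" or "side" or "wrist"; returns a dict with "pixels" (400x640x3 uint8, red, green, blue), "fx", "fy", "cx", "cy" (pixels), "xyz" and "rotation" of the camera in the world; the wrist camera has in their place "tool_from_camera" (4x4, takes a point from camera to tool coordinates, whose origin is the TCP and whose axes are the flange's). Camera axes: x right, y up, looking along -z (the intrinsics and any distortion apply to the point x, -y, -z); pixel columns grow to the right and rows downward; lengths in m; the calibration is good to about 2 mm. The wrist camera is an equidistant fisheye: a pixel r from the principal point sees the ray r / f radians off the axis. A picture is of the moment at which its call begins: read the wrist's pose just before it. There is no depth.
- ctrl.close_job(): hands the job in; it is judged then, once.
The state is a dict: "time": time; "joint_positions": joint angles; "qd": joint speeds; "joint_torque": joint torques, N m; "position": TCP position; "tool_rot": TCP orientation; "ft_force": force on the tool from outside, world axes, zero at the start; "torque": the same for the moment, N m; "grip_width": opening from 0.0 (shut) to 1.0 (fully open); "grip_force": force on a finger pad.
Only numpy, scipy, OpenCV 4.12 (cv2) and the standard library are available. Lean on these libraries where they do the work, as an engineer would, in place of code of your own. Each camera call takes 0.05 s, during which the arm holds its last target. There are 200 camera calls.

### The job

Finish the small control plate: seat the four loose modules fully down on its mounting rail, the same way round as the two units already fixed there. Seen from the robot, the earth-leakage switch (wide blue lever, yellow test button) goes directly left of the black power supply and the circuit breaker (twin black levers) directly right of it; the timer (orange dial) goes directly left of the terminal strip, and the contactor (dark body, red flag) directly left of the timer. Neighbours stand side by side with no gap wider than a centimetre; leave the dropper bottle and the screw jar standing where they are.

Things in the scene. Friction and masses are not known exactly. Their poses are not given: they have to be found in the camera images.
- plate: white fixed plate, 180 (x, away from robot) by 400 mm (y, to the robot's left); origin under its centre at bench height. Along x = 0 runs the metal rail: 35 mm wide, 380 long, top 18 mm above the bench; a seated module's underside is 6 mm, its centre point 41 mm above the bench. Grey ducts 59 to 87 mm either side of x = 0, tops 31 mm above the bench.
- leakage_switch_c (a point): earth-leakage switch, loose: white, wide blue lever, yellow button. 88 (x) by 36 (y) by 70 mm high; point: its centre, 35 mm above its underside. Stepped top: from 10 to 35 mm above the point it is a nose only 45 mm long in x and 35 mm wide, to be gripped across the 45 mm; shoulders beside it 10 mm above the point. Controls stand up to 10 mm above the nose.
- breaker_c (a point): two-pole circuit breaker, loose: white, two black levers joined by a bar. Shape, point and axes as the earth-leakage switch. Foot of every module: a channel along its y, 12 mm deep, 47 mm wide at the mouth, narrowing to 37 mm, that drops over the rail from above. Mounted, its x and y point as the plate's. Modules weigh 0.1 to 0.3 kg.
- timer_c (a point): timer module, loose: grey with a black face and a round orange dial. Shape, size, point and axes as the earth-leakage switch.
- contactor_c (a point): contactor, loose: dark blue-grey with a pale face and a red flag. Shape, size, point and axes as the earth-leakage switch.
- power_supply_c (a point): black power supply with slotted top, fixed on the rail's left or right half: 45 mm wide along the rail (22.5 mm either side of the point), otherwise the modules' outline; point: its centre, 41 mm above the bench; axes as the plate's. There is always room for one module on either side.
- terminals_c (a point): strip of five terminals (four grey, one green-yellow), fixed on the other half of the rail: 30 mm wide along the rail (15 mm either side of the point), 58 mm in x, 40 mm high; point: its centre, 26 mm above the bench; axes as the plate's. There is always room for two modules on its left.
- dropper_c (a point): brown glass dropper bottle standing upright, 33 mm across, 102 mm high, a bystander; point: on its axis, 50 mm above its foot
- jar_c (a point): clear screw jar with a green label and black cap standing upright, 40 mm across, 105 mm high, a bystander; point: on its axis, 50 mm above its foot. (The opened test machine, 0.4 m tall, stands at the back of the bench: its near corner is about 0.68 m ahead of the robot and 0.25 m to its right, and its left end, straight ahead, is over 0.8 m away.)
Not all that is in view belongs to the job. Leave any purple look-alike of the part that bears jar_c alone.

How it is judged:
At the end, for the whole second after the job is handed in: All four released, at rest, seated on the rail (5 mm of its middle, centre 36 to 44.5 mm up, 0.1 rad upright and square), same way round as the fixed units; leakage switch left and breaker right of supply, timer left of terminals, contactor left of timer, gaps under 12 mm; bottle, jar within 25 mm (x of leakage_switch_c in the frame of plate between -0.005 and 0.005 m and z of leakage_switch_c in the frame of plate between 0.036 and 0.0445 m and angle between each of leakage_switch_c, breaker_c, timer_c, contactor_c's own z axis and vertical below 0.1 rad and angle between the x axis of each of leakage_switch_c, breaker_c, timer_c, contactor_c and the x axis of plate, either way round below 0.12 rad and x of breaker_c in the frame of plate between -0.005 and 0.005 m and z of breaker_c in the frame of plate between 0.036 and 0.0445 m and x of timer_c in the frame of plate between -0.005 and 0.005 m and z of timer_c in the frame of plate between 0.036 and 0.0445 m and x of contactor_c in the frame of plate between -0.005 and 0.005 m and z of contactor_c in the frame of plate between 0.036 and 0.0445 m and y of leakage_switch_c in the frame of power_supply_c between 0.0375 and 0.0525 m and y of power_supply_c in the frame of leakage_switch_c below -0.025 m and y of breaker_c in the frame of power_supply_c between -0.0525 and -0.0375 m and y of power_supply_c in the frame of breaker_c above 0.025 m and y of timer_c in the frame of terminals_c between 0.03 and 0.045 m and y of terminals_c in the frame of timer_c below -0.025 m and y of contactor_c in the frame of timer_c between 0.033 and 0.048 m and y of timer_c in the frame of contactor_c below -0.025 m and linear speed of each of leakage_switch, breaker, timer, contactor below 0.02 m/s and distance of each of dropper_c, jar_c from where it was at the start of the episode below 0.025 m and angle between each of dropper_c, jar_c's own z axis and vertical below 0.15 rad); the robot touches nothing.
It fails at once if the bottle or the jar is knocked over (angle between any of dropper_c, jar_c's own z axis and vertical above 0.6 rad).
It also fails if it takes over 112 s, if anything falls off the work surface, if the arm or the gripper's body presses on something with over 40 N, if the wrist force passes 120 N, or if a joint passes its speed limit or range.

## Working session

There is one attempt and no reset: what is moved stays moved. The work goes in short steps, Python scripts to look and compute and a tool call to move; the robot and the scene stay as the last step left them, time stands still between calls to the robot, and variables do not carry over. Pictures are saved under pics/ and viewed, at most 14 in all, crops included, and the job is handed in when it is done.

Besides the shell and the picture viewer there is one more tool, called after "Request:" as name(argument=value, ...), one argument or row to a line, values as JSON. jog_arm: Moves the arm, as the interface text tells. Its arguments: {"type":"object","properties":{"moves":{"type":"array"},"newtons":{"type":"number"}},"required":["moves"]}

```bash
mkdir -p pics; cat > h.py <<'E'
import numpy as np, cv2
from bench import ctrl
from scipy.spatial.transform import Rotation as R
def snap(name,fn):
    s=ctrl.get_state(); im=ctrl.get_image(name)
    cv2.imwrite('pics/'+fn+'.png',im['pixels'][:,:,::-1])
    im['s']=s; np.save('pics/'+fn+'.npy',im,allow_pickle=True); return im
def load(fn): return np.load('pics/'+fn+'.npy',allow_pickle=True).item()
def ray(im,u,v):
    x=(u-im['cx'])/im['fx']; y=(v-im['cy'])/im['fy']
    if 'tool_from_camera' in im:
        r=np.hypot(x,y); k=np.sin(r)/r if r>1e-9 else 1.
        d=np.array([x*k,-y*k,-np.cos(r)])
        T=np.array(im['tool_from_camera']); s=im['s']; Rt=R.from_rotvec(s['tool_rot']).as_matrix()
        return Rt@T[:3,3]+np.array(s['position']), Rt@T[:3,:3]@d
    Rm=np.array(im['rotation']); 
    if Rm.shape!=(3,3): Rm=R.from_rotvec(Rm).as_matrix()
    return np.array(im['xyz']), Rm@np.array([x,-y,-1.])
def onz(im,u,v,z):
    o,d=ray(im,u,v); return o+d*(z-o[2])/d[2]
def proj(im,p):
    if 'tool_from_camera' in im:
        T=np.array(im['tool_from_camera']); s=im['s']; Rt=R.from_rotvec(s['tool_rot']).as_matrix()
        c=T[:3,:3].T@(Rt.T@(np.array(p)-s['position'])-T[:3,3])
        th=np.arctan2(np.hypot(c[0],c[1]),-c[2]); n=np.hypot(c[0],c[1])+1e-12
        return im['cx']+im['fx']*th*c[0]/n, im['cy']-im['fy']*th*c[1]/n
    Rm=np.array(im['rotation'])
    if Rm.shape!=(3,3): Rm=R.from_rotvec(Rm).as_matrix()
    c=Rm.T@(np.array(p)-im['xyz']); return im['cx']-im['fx']*c[0]/c[2], im['cy']+im['fy']*c[1]/c[2]
E
python3 - <<'E'
from h import *
for n in ('scene','side','wrist'):
    im=snap(n,n+'0'); print(n,{k:np.round(v,3).tolist() for k,v in im.items() if k not in('pixels','s')})
print(ctrl.get_state(), ctrl.grasp_offset)
E
```

```text
scene {'fx': 404.468, 'fy': 404.468, 'cx': 315.871, 'cy': 199.648, 'xyz': [-0.202, 0.858, 0.943], 'rotation': [0.422, -1.078, -2.195]}
side {'fx': 446.833, 'fy': 446.833, 'cx': 319.363, 'cy': 207.595, 'xyz': [0.425, -1.065, 0.669], 'rotation': [1.051, -0.059, -0.108]}
wrist {'fx': 309.707, 'fy': 309.707, 'cx': 319.324, 'cy': 194.381, 'tool_from_camera': [[0.0, 0.955, 0.297, 0.082], [1.0, -0.0, -0.0, 0.0], [-0.0, 0.297, -0.955, -0.162], [0.0, 0.0, 0.0, 1.0]]}
{'time': 0.15, 'joint_positions': array([ 1.35110154,  0.32165617, -0.07008296,  1.45137894,  0.02257704,
        1.37079638, -0.05694512]), 'qd': array([ 0.00103066, -0.00179276,  0.00032117, -0.00295782, -0.00145484,
        0.00054807,  0.00082158]), 'joint_torque': array([-1.65730853e-05, -4.91795754e+01, -4.04614722e-01, -3.12876713e+01,
       -6.39818679e-02,  4.04594257e-02,  9.90961894e-05]), 'position': array([ 0.15045284, -0.63192559,  0.22171845]), 'tool_rot': array([-3.11873316e+00, -3.66198260e-01,  3.64716650e-04]), 'ft_force': array([ 0.58045504,  0.86921291, -0.45238646]), 'torque': array([-0.02438732, -0.05550896,  0.08801327]), 'grip_force': 0.0, 'grip_width': 0.9973332583252954} 0.0187
```

View pics/scene0.png

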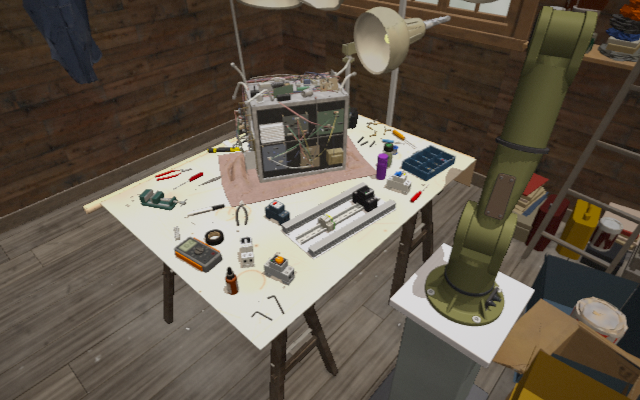

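View pics/side0.png

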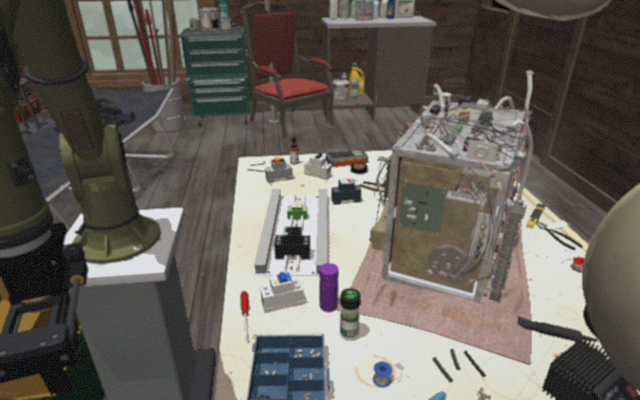

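Scene view: timer with orange dial at (281,267), a white breaker at (247,252), the dark contactor at (277,211), the leakage switch with blue lever at (398,180), power supply at (366,197), terminals at (327,222). Bystanders are the dropper at (232,282), the jar at (389,150) and its purple look-alike at (382,166), which I leave alone. Next is one close crop to check these choices.

```bash
python3 - <<'E'
from h import *
a=cv2.imread('pics/scene0.png')[140:300,210:430]; b=cv2.imread('pics/side0.png')[130:330,230:400]
a=cv2.resize(a,(460,335),interpolation=3); b=cv2.resize(b,(340,400),interpolation=3)
o=np.zeros((400,800,3),np.uint8); o[:335,:460]=a; o[:,460:]=b; cv2.imwrite('pics/crop0.png',o)
s=load('scene0'); d=load('side0')
for n,u,v,z in [('timer',281,262,.07),('breaker',247,243,.07),('contactor',277,206,.07),('leak',398,177,.07),('psu',366,192,.07),('term',327,218,.046),('dropperfoot',232,292,0),('jarfoot',389,158,0),('purplefoot',382,178,0)]: print(n,onz(s,u,v,z).round(3))
for n,u,v,z in [('timer',279,166,.07),('breaker',318,163,.07),('contactor',347,185,.07),('leak',285,281,.07),('psu',295,235,.07),('term',298,207,.046),('jarfoot',349,335,0),('purplefoot',329,306,0),('dropfoot',294,162,0)]: print(n,onz(d,u,v,z).round(3))
E
```

```text
timer [0.437 0.315 0.07 ]
breaker [0.573 0.331 0.07 ]
contactor [0.639 0.141 0.07 ]
leak [ 0.427 -0.29   0.07 ]
psu [ 0.46  -0.131  0.07 ]
term [0.487 0.052 0.046]
dropperfoot [0.507 0.452 0.   ]
jarfoot [ 0.589 -0.481  0.   ]
purplefoot [ 0.522 -0.332  0.   ]
timer [0.449 0.262 0.07 ]
breaker [0.577 0.27  0.07 ]
contactor [0.644 0.101 0.07 ]
leak [ 0.438 -0.323  0.07 ]
psu [ 0.472 -0.15   0.07 ]
term [0.492 0.029 0.046]
jarfoot [ 0.559 -0.423  0.   ]
purplefoot [ 0.531 -0.334  0.   ]
dropfoot [0.508 0.446 0.   ]
```

View pics/crop0.png

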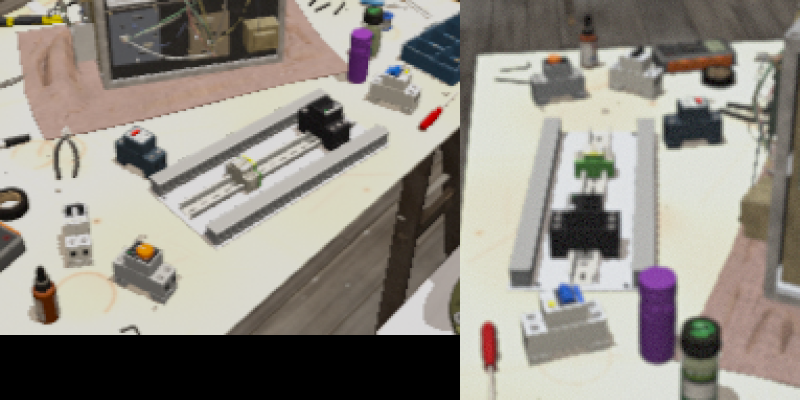

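```bash
cat >> h.py <<'E'
def down(yaw): # tool x at heading yaw, z down
    c,s=np.cos(yaw),np.sin(yaw); return np.array([[c,s,0],[s,-c,0],[0,0,-1.]])
def go(*targets):
    s=ctrl.get_state(); R0=R.from_rotvec(s['tool_rot']).as_matrix(); p0=s['position']
    x=R0[:,0]; print('t',round(s['time'],2),'pos',p0.round(4),'yaw',round(np.degrees(np.arctan2(x[1],x[0])),2),'w',round(s['grip_width']*87,1),'F',s['ft_force'].round(1),'gf',round(s['grip_force'],1))
    for (x,y,z,yaw) in targets:
        d=R0.T@(np.array([x,y,z])-p0)/.3; w=R.from_matrix(R0.T@down(np.radians(yaw))).as_rotvec()/(np.pi/3)
        print((x,y,z,yaw),'->',d.round(3).tolist(),w.round(3).tolist())
E
python3 -c "
from h import *
go((.3,-.36,.3,0),(.43,-.1,.32,0))"
```

```text
t 0.15 pos [ 0.1505 -0.6319  0.2217] yaw 13.39 w 86.8 F [ 0.6  0.9 -0.5] gf 0.0
(0.3, -0.36, 0.3, 0) -> [0.695, -0.767, -0.26] [-0.001, 0.0, 0.223]
(0.43, -0.1, 0.32, 0) -> [1.317, -1.509, -0.325] [-0.001, 0.0, 0.223]
```

Request:
jog_arm(
  moves=[0.695, -0.767, -0.26, 0, 0, 0.223, 1, 0.695, -0.767, -0.26, 0, 0, 0.223, 1, 0.695, -0.767, -0.26, 0, 0, 0.223, 1, 0.695, -0.767, -0.26, 0, 0, 0.223, 1, 0.695, -0.767, -0.26, 0, 0, 0.223, 1, 0.695, -0.767, -0.26, 0, 0, 0.223, 1, 0.695, -0.767, -0.26, 0, 0, 0.223, 1, 0.695, -0.767, -0.26, 0, 0, 0.223, 1],
)

```text
time: 1.15
position: [0.2987, -0.3615, 0.2998]
tool_rot: [-3.141, 0.004, 0.002]
ft_force: [0.1, 0.3, -0.3]
grip_width: 0.999
grip_force: 0.0
```

Request:
jog_arm(
  moves=[0.433, -0.867, -0.067, 0, 0, 0, 1, 0.433, -0.867, -0.067, 0, 0, 0, 1, 0.433, -0.867, -0.067, 0, 0, 0, 1, 0.433, -0.867, -0.067, 0, 0, 0, 1, 0.433, -0.867, -0.067, 0, 0, 0, 1, 0.433, -0.867, -0.067, 0, 0, 0, 1, 0.433, -0.867, -0.067, 0, 0, 0, 1, 0.433, -0.867, -0.067, 0, 0, 0, 1],
)

```text
time: 2.15
position: [0.4293, -0.1021, 0.3202]
tool_rot: [-3.141, 0.006, 0.001]
ft_force: [-0.1, 0.3, 0.5]
grip_width: 1.003
grip_force: 0.0
```

```bash
python3 -c "
from h import *
go((.43,-.1,.32,0)); snap('wrist','w1')"
```

```text
t 2.15 pos [ 0.4293 -0.1021  0.3202] yaw -0.21 w 87.2 F [-0.1  0.3  0.5] gf 0.0
(0.43, -0.1, 0.32, 0) -> [0.002, -0.007, 0.001] [-0.001, 0.001, -0.003]
```

View pics/w1.png

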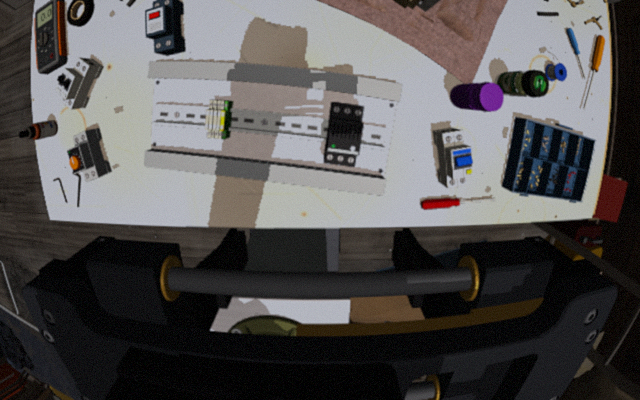

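Wrist view: plate in the middle with terminals (220,119) and power supply (344,132); leakage switch at (455,158), contactor (165,25), breaker (77,82), timer (88,155). The jar (525,83), purple look-alike (475,95) and dropper (38,131) are clear of the path. I'll zoom in for which way round the parts face and for the plate geometry.

```bash
python3 - <<'E'
from h import *
a=cv2.imread('pics/w1.png')
o=np.zeros((600,800,3),np.uint8)
f=lambda r,w,h: cv2.resize(a[r[1]:r[3],r[0]:r[2]],(w,h),interpolation=cv2.INTER_CUBIC)
o[:330,:800]=f((135,50,415,200)[0:4],800,330) if 0 else cv2.resize(a[50:166+34,135:415],(616,330),interpolation=2).copy() if 0 else np.pad(f((135,50,415,200),616,330),((0,0),(0,184),(0,0)))
o[330:600,0:230]=f((40,45,140,190),230,270)[:270]
o[330:600,240:480]=f((130,0,220,60),240,160).repeat(1,0)[:160].copy() if 0 else np.pad(f((130,0,220,60),240,160),((0,110),(0,0),(0,0)))
o[330:600,490:740]=f((425,110,500,200),225,270) if 0 else np.pad(f((425,110,500,200),225,270),((0,0),(0,25),(0,0)))
cv2.imwrite('pics/crop1.png',o)
w=load('w1')
for n,u,v,z in [('timer',76,160,.075),('timerc',88,155,.045),('breakerc',77,82,.045),('cont',165,25,.06),('leakc',455,158,.05),('psu',344,132,.045),('psuTop',344,130,.076),('term',219,119,.046),
 ('fdL',148,60,.031),('fdR',402,82,.031),('ndL',146,152,.031),('ndR',385,192,.031),('raiL',152,112,.018),('railR',388,139,.018),('jar',510,84,.05),('drop',55,129,0)]: print(n,onz(w,u,v,z).round(3))
E
```

```text
timer [0.446 0.309 0.075]
timerc [0.449 0.305 0.045]
breakerc [0.581 0.318 0.045]
cont [0.639 0.122 0.06 ]
leakc [ 0.433 -0.308  0.05 ]
psu [ 0.467 -0.137  0.045]
psuTop [ 0.473 -0.135  0.076]
term [0.49  0.043 0.046]
fdL [0.594 0.168 0.031]
fdR [ 0.542 -0.224  0.031]
ndL [0.444 0.182 0.031]
ndR [ 0.374 -0.204  0.031]
raiL [0.509 0.172 0.018]
railR [ 0.455 -0.207  0.018]
jar [ 0.556 -0.401  0.05 ]
drop [0.503 0.441 0.   ]
```

View pics/crop1.png

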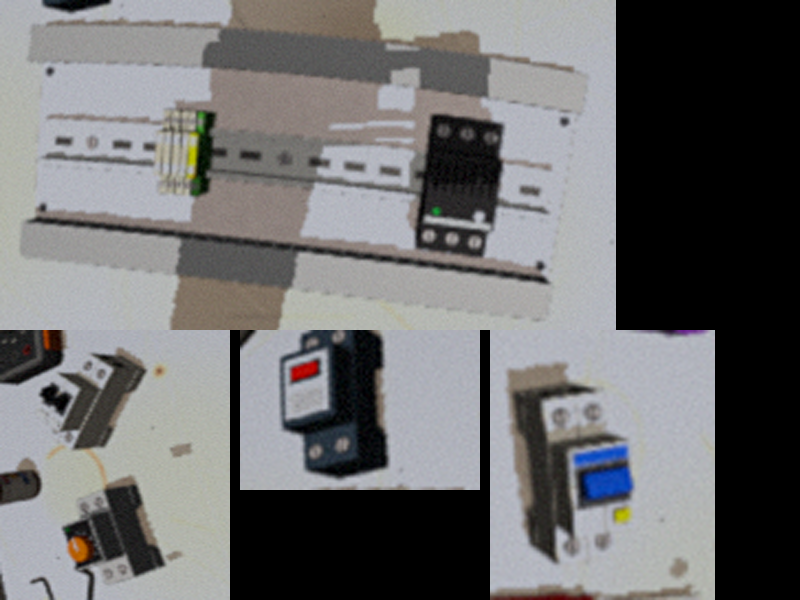

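Request:
jog_arm(
  moves=[0.01, 0.69, 0.1, 0, 0, -1, 1, 0.01, 0.69, 0.1, 0, 0, -1, 1, 0.01, 0.69, 0.1, 0, 0, -1, 1, 0.01, 0.69, 0.1, 0, 0, -1, 1, 0.01, 0.69, 0.1, 0, 0, -1, 1, 0.01, 0.69, 0.1, 0, 0, -1, 1, 0.01, 0.69, 0.1, 0, 0, -1, 1, 0.01, 0.69, 0.1, 0, 0, -1, 1],
)

```text
time: 3.2
position: [0.4326, -0.3075, 0.2906]
tool_rot: [-2.723, -1.567, 0.0]
ft_force: [-0.4, 0.2, -0.6]
grip_width: 0.998
grip_force: 0.0
```

Request:
jog_arm(
  moves=[0, 0, 0.4, 0, 0, -0.37, 1, 0, 0, 0.4, 0, 0, -0.37, 1, 0, 0, 0.4, 0, 0, -0.37, 1, 0, 0, 0.4, 0, 0, -0.37, 1, 0, 0, 0.4, 0, 0, -0.37, 1, 0, 0, 0.4, 0, 0, -0.37, 1, 0, 0, 0.4, 0, 0, -0.37, 1, 0, 0, 0.4, 0, 0, -0.37, 1],
)

```text
time: 4.2
position: [0.433, -0.3072, 0.1709]
tool_rot: [2.367, 2.065, -0.0]
ft_force: [0.5, -0.5, 0.5]
grip_width: 1.001
grip_force: 0.0
```

```bash
python3 -c "
from h import *
go((.43,-.3,.16,82)); print(ctrl.get_state()['joint_positions'].round(2)); snap('wrist','w2')
a=cv2.imread('pics/w2.png'); cv2.imwrite('pics/w2c.png',a[40:400])"
```

```text
t 4.2 pos [ 0.433  -0.3072  0.1709] yaw 82.2 w 87.1 F [ 0.5 -0.5  0.5] gf 0.0
(0.43, -0.3, 0.16, 82) -> [0.022, -0.013, 0.036] [0.0, 0.0, 0.003]
[ 0.97  0.12 -0.43  1.8   0.06  1.23  0.39]
```

View pics/w2.png

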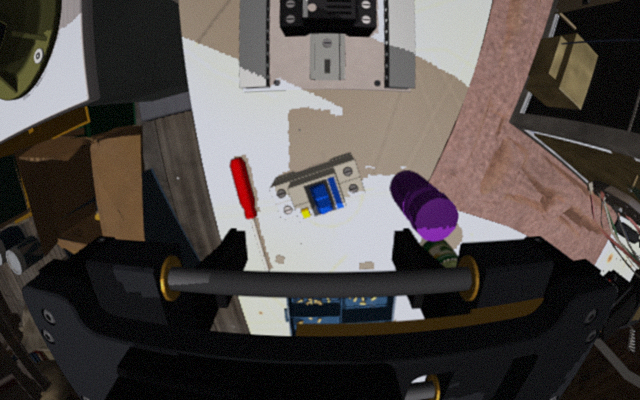

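Close view: leakage switch nose at about (318,192), shoulder screws at (281,194), (287,210), (347,172) and (354,187). Its yellow button is on the robot side, with the purple look-alike behind it and clear.

```bash
python3 - <<'E'
from h import *
w=load('w2')
P=[onz(w,u,v,.046)[:2] for u,v in [(281,194),(287,210),(347,172),(354,187)]]
P=np.array(P); print(P.round(4)); c=P.mean(0); d=P[2]+P[3]-P[0]-P[1]; yaw=np.degrees(np.arctan2(d[1],d[0])); print('c',c,'yaw',yaw, np.linalg.norm(P[0]-P[1]),np.linalg.norm(d)/2)
# cross-check colours: blue lever, yellow
go((c[0],c[1],.048,yaw+90),(c[0],c[1],.16,82))
# rail edge ends / plate
for u,v,z in [(268,88,.031),(388,88,.031),(414,88,.031),(240,86,.031)]: print(onz(w,u,v,z).round(4))
print('purple top', onz(w,436,215,.105))
E
```

```text
[[ 0.3949 -0.3095]
 [ 0.3979 -0.3267]
 [ 0.4611 -0.2964]
 [ 0.4662 -0.3121]]
c [ 0.43003427 -0.31117642] yaw 11.635477846166323 0.017452227660355032 0.06864322461266924
t 4.25 pos [ 0.433  -0.3071  0.1708] yaw 82.21 w 87.0 F [-0.1 -0.4 -0.2] gf 0.0
(np.float64(0.4300342656789408), np.float64(-0.31117641577225474), 0.048, np.float64(101.63547784616632)) -> [-0.015, -0.008, 0.409] [0.0, 0.0, -0.324]
(np.float64(0.4300342656789408), np.float64(-0.31117641577225474), 0.16, 82) -> [-0.015, -0.008, 0.036] [0.0, 0.0, 0.003]
[ 0.3967 -0.2062  0.031 ]
[ 0.5122 -0.2212  0.031 ]
[ 0.5388 -0.2233  0.031 ]
[ 0.3695 -0.1991  0.031 ]
purple top [ 0.52791988 -0.32770274  0.105     ]
```

Request:
jog_arm(
  moves=[-0.015, -0.008, 0.1, 0, 0, -0.324, 1, -0.015, -0.008, 0.2, 0, 0, -0.324, 1, -0.015, -0.008, 0.3, 0, 0, -0.324, 1, -0.015, -0.008, 0.36, 0, 0, -0.324, 1, -0.015, -0.008, 0.412, 0, 0, -0.324, 1, -0.015, -0.008, 0.412, 0, 0, -0.324, 1, -0.015, -0.008, 0.412, 0, 0, -0.324, -0.3, -0.015, -0.008, 0.412, 0, 0, -0.324, -0.3],
  newtons=25,
)

```text
time: 5.25
position: [0.4303, -0.3115, 0.0478]
tool_rot: [1.984, 2.435, -0.0]
ft_force: [0.4, -0.7, -0.3]
grip_width: 0.851
grip_force: 0.0
```

Request:
jog_arm(
  moves=[0, 0, 0, 0, 0, 0, -0.6, 0, 0, 0, 0, 0, 0, -0.6, 0, 0, 0, 0, 0, 0, -0.6, 0, 0, 0, 0, 0, 0, -0.6, 0, 0, -0.1, 0, 0, 0, -0.6, 0, 0, -0.2, 0, 0, 0, -0.6, 0, 0, -0.3, 0, 0, 0, -0.6, 0, 0, -0.3, 0, 0, 0, -0.6],
)

```text
time: 6.25
position: [0.4312, -0.3121, 0.139]
tool_rot: [1.982, 2.432, -0.0]
ft_force: [0.2, 0.5, -3.8]
grip_width: 0.516
grip_force: 25.0
```

```bash
python3 - <<'E'
from h import *
go((.43,-.3,.16,82)); w=snap('wrist','w3'); s=load('scene0');d=load('side0')
# plate from duct tops in w1 : detect grey duct regions? use rail edges; print psu height check
o,v=ray(d,329,267); f=np.array([.527,-.332]); t=(f[1]-o[1])/v[1]; print('purple top z',(o+v*t)[2])
a=cv2.imread('pics/w1.png'); cv2.imwrite('pics/w13.png',np.vstack([cv2.resize(a[90:180,135:415],(800,257),interpolation=2),cv2.resize(cv2.imread('pics/w3.png')[0:270,100:580],(600,338))[:, :].copy() if 0 else np.pad(cv2.resize(cv2.imread('pics/w3.png')[0:270],(800,338)),((0,0),(0,0),(0,0)))]))
E
```

```text
t 6.25 pos [ 0.4312 -0.3121  0.139 ] yaw 101.65 w 44.9 F [ 0.2  0.5 -3.8] gf 25.0
(0.43, -0.3, 0.16, 82) -> [0.04, 0.004, -0.07] [0.003, 0.003, 0.328]
purple top z 0.10462266643737606
```

View pics/w13.png

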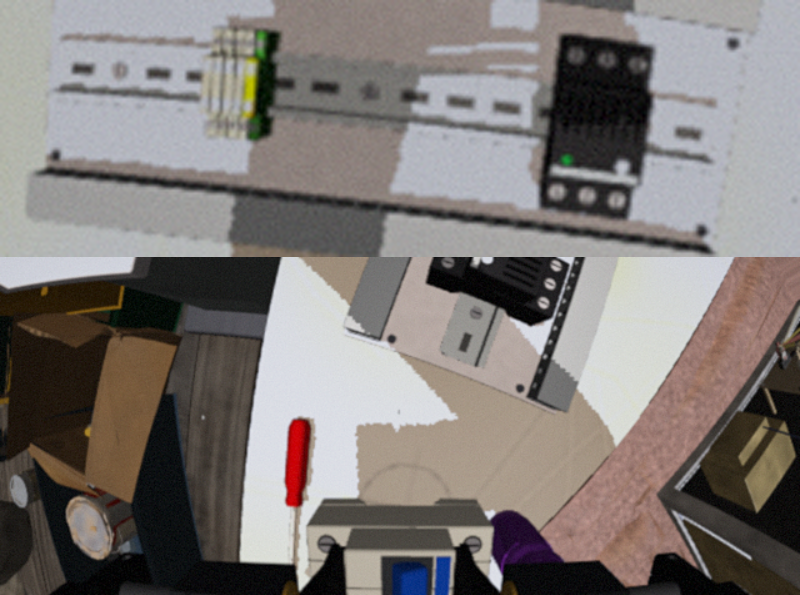

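Leakage switch is gripped (44.9 mm, its nose at (400,560) in the lower half). The rail and the power supply screws are clear in the upper half, so I compute plate and supply poses from those.

```bash
python3 - <<'E'
from h import *
w=load('w1')
cr=lambda u,v:(u/2.857+135,v/2.857+90)
g=lambda pts,z: np.mean([onz(w,*cr(*p),z) for p in pts],0)[:2]
F=g([(577,57),(607,59),(638,65)],.051);N=g([(557,194),(587,197),(618,202)],.051)
print('psu',(F+N)/2,np.linalg.norm(F-N),'xdir',np.degrees(np.arctan2(*(F-N)[::-1])))
L=[onz(w,*cr(*p),.018)[:2] for p in [(62,37),(57,87),(715,103),(712,157)]]
a=(L[0]+L[1])/2;b=(L[2]+L[3])/2;d=a-b; print('rail',a,b,np.linalg.norm(L[0]-L[1]),np.linalg.norm(L[2]-L[3]),np.linalg.norm(d),'xyaw',np.degrees(np.arctan2(d[1],d[0]))-90)
# plate holes (dark dots) z~5mm
H=[onz(w,*cr(*p),.006)[:2] for p in [(55,155),(733,43),(702,230)]]+[onz(w,50/2.2+135,72/2.2+50,.006)[:2]]
print('holes',np.round(H,4)); print('diag mids',(H[0]+H[1])/2,(H[2]+H[3])/2)
# PSU right side from w3, crop: scale 1.25 , y offset 257
x=load('w3'); q=lambda u,v,z: onz(x,u/1.25,(v-257)/1.25,z)[:2]
print('w3 psu screws', q(447,263,.051), [q(*p,.051) for p in [(556,267),(550,284),(543,303)]])
print('w3 holes',q(391,339,.006),q(520,388,.006))
t=[onz(w,*cr(*p),.046)[:2] for p in [(210,32),(203,134),(260,135),(273,32)]]; print('term',np.round(t,4),np.mean(t,0))
E
```

```text
psu [ 0.46285886 -0.13707732] 0.06877769244340758 xdir -7.631224999725934
rail [0.50841953 0.16408086] [ 0.45980126 -0.20202371] 0.02906331742553204 0.029169405926172214 0.369318690100679 xyaw -7.564552140622453
holes [[ 0.4531  0.1792]
 [ 0.5067 -0.2141]
 [ 0.4022 -0.2003]
 [ 0.5569  0.1645]]
diag mids [ 0.47991022 -0.01745224] [ 0.47957708 -0.01787644]
w3 psu screws [ 0.42839535 -0.14693577] [array([ 0.50070802, -0.12651515]), array([ 0.49857974, -0.14054572]), array([ 0.49617227, -0.155705  ])]
w3 holes [ 0.40212555 -0.20063536] [ 0.50698185 -0.21440745]
term [[0.5169 0.0578]
 [0.4644 0.0646]
 [0.4625 0.0332]
 [0.5146 0.0239]] [0.48962301 0.04488195]
```

```bash
cat >> h.py <<'E'
C=np.array([.4797,-.0177]);PY=-7.6
def pl(x,y): 
    c,s=np.cos(np.radians(PY)),np.sin(np.radians(PY)); return C+np.array([c*x-s*y,s*x+c*y])
def tp(p):
    d=np.array(p)[:2]-C;c,s=np.cos(np.radians(PY)),np.sin(np.radians(PY)); return np.array([c*d[0]+s*d[1],-s*d[0]+c*d[1]])
E
python3 -c "
from h import *
p=pl(0,-.0745); go((*p,.17,82.4))"
```

```text
t 6.3 pos [ 0.4301 -0.3114  0.1372] yaw 101.65 w 45.0 F [-0.8 -0.3 -3.1] gf 25.0
(np.float64(0.4698468989258444), np.float64(-0.09154555774873985), 0.17, 82.4) -> [0.691, 0.278, -0.11] [0.001, 0.001, 0.321]
```

Request:
jog_arm(
  moves=[0.05, 0.02, -0.11, 0, 0, 0, -0.6, 0.18, 0.07, -0.11, 0, 0, 0.321, -0.6, 0.32, 0.13, -0.11, 0, 0, 0.321, -0.6, 0.46, 0.19, -0.11, 0, 0, 0.321, -0.6, 0.6, 0.24, -0.11, 0, 0, 0.321, -0.6, 0.691, 0.278, -0.11, 0, 0, 0.321, -0.6, 0.691, 0.278, -0.11, 0, 0, 0.321, -0.6, 0.691, 0.278, -0.11, 0, 0, 0.321, -0.6],
)

```text
time: 7.3
position: [0.4688, -0.092, 0.1687]
tool_rot: [-2.363, -2.068, 0.003]
ft_force: [0.1, -1.2, -2.1]
grip_width: 0.519
grip_force: 25.0
```

```bash
python3 -c "
from h import *
p=pl(0,-.0745); go((*p,.07,82.4),(*p,.0535,82.4)); snap('wrist','w4'); snap('scene','s4'); snap('side','d4')
a=cv2.imread('pics/w4.png')[:330,100:540]; b=cv2.imread('pics/d4.png')[150:290,230:380]
b=cv2.resize(b,(354,330),interpolation=2);cv2.imwrite('pics/v4.png',np.hstack([a,b]))"
```

```text
t 7.3 pos [ 0.4688 -0.092   0.1687] yaw 82.37 w 45.1 F [ 0.1 -1.2 -2.1] gf 25.0
(np.float64(0.4698468989258444), np.float64(-0.09154555774873985), 0.07, 82.4) -> [0.002, 0.004, 0.329] [-0.002, 0.0, -0.001]
(np.float64(0.4698468989258444), np.float64(-0.09154555774873985), 0.0535, 82.4) -> [0.002, 0.004, 0.384] [-0.002, 0.0, -0.001]
```

View pics/v4.png

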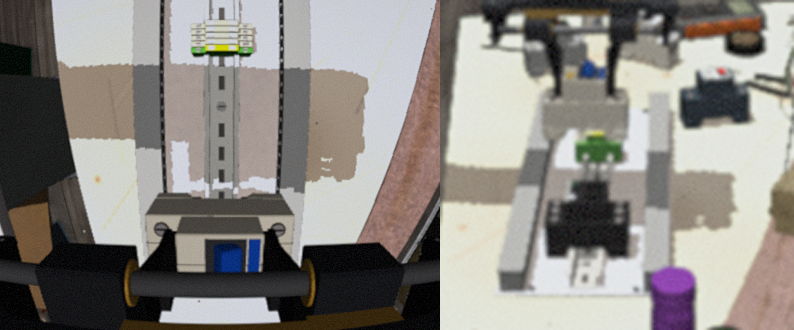

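Held module is lined up over the rail (rail centre about column 222 in the crop, module about 221). I check the rail's x and the terminals' y from this view.

```bash
python3 - <<'E'
from h import *
w=load('w4')
for r,l,rt in [(90,206.5,237.5),(150,206,238.5),(190,206,239)]:
    A=onz(w,100+l,r,.018);B=onz(w,100+rt,r,.018); print(tp(A),tp(B),(tp(A)+tp(B))/2)
for u,v in [(222,24),(222,50),(191,50),(254,50),(195,24),(249,24)]: print('term',tp(onz(w,100+u,v,.046)))
E
```

```text
[-0.01413339  0.01758459] [0.01666494 0.01762559] [0.00126578 0.01760509]
[-0.01503138 -0.04353727] [ 0.01816026 -0.04351144] [ 0.00156444 -0.04352436]
[-0.01550563 -0.08615075] [ 0.01931829 -0.08614057] [ 0.00190633 -0.08614566]
term [0.00111973 0.07877951]
term [0.00109913 0.05377168]
term [-0.02687092  0.05416006]
term [0.03001314 0.05429088]
term [-0.02330175  0.07912723]
term [0.02556755 0.07923059]
```

Request:
jog_arm(
  moves=[0.002, 0.008, 0.1, 0, 0, 0, -0.6, 0.002, 0.008, 0.22, 0, 0, 0, -0.6, 0.002, 0.008, 0.29, 0, 0, 0, -0.6, 0.002, 0.008, 0.33, 0, 0, 0, -0.6, 0.002, 0.008, 0.35, 0, 0, 0, -0.6, 0.002, 0.008, 0.37, 0, 0, 0, -0.6, 0.002, 0.008, 0.384, 0, 0, 0, -0.6, 0.002, 0.008, 0.384, 0, 0, 0, -0.6],
)

```text
time: 8.45
position: [0.4716, -0.0911, 0.0548]
tool_rot: [-2.363, -2.069, 0.002]
ft_force: [-3.0, 0.4, -1.0]
grip_width: 0.512
grip_force: 25.0
```

```bash
python3 -c "
from h import *
p=pl(0.001,-.0745); go((*p,.0535,82.4))"
```

```text
t 8.45 pos [ 0.4716 -0.0911  0.0548] yaw 82.4 w 44.5 F [-3.   0.4 -1. ] gf 25.0
(np.float64(0.4708381144660959), np.float64(-0.09167781413899698), 0.0535, 82.4) -> [-0.002, -0.002, 0.004] [-0.001, 0.0, 0.0]
```

Request:
jog_arm(
  moves=[0, 0, 0.008, 0, 0, 0, -0.6, 0, 0, 0.008, 0, 0, 0, 0.6, 0, 0, 0.008, 0, 0, 0, 0.6, 0, 0, 0.0, 0, 0, 0, 0.6, 0, 0, -0.1, 0, 0, 0, 1, 0, 0, -0.3, 0, 0, 0, 1, 0, 0, -0.5, 0, 0, 0, 1, 0, 0, -0.65, 0, 0, 0, 1],
)

```text
time: 9.45
position: [0.4731, -0.091, 0.253]
tool_rot: [2.361, 2.067, 0.003]
ft_force: [0.3, -0.6, -0.7]
grip_width: 0.994
grip_force: 0.0
```

```bash
python3 -c "
from h import *
snap('wrist','w5'); go((.58,.25,.28,82.4),(.51,.31,.28,82.4))"
```

```text
t 9.5 pos [ 0.4759 -0.0914  0.2585] yaw 82.41 w 86.6 F [2.8 0.3 3. ] gf 0.0
(0.58, 0.25, 0.28, 82.4) -> [1.174, 0.195, -0.073] [0.011, 0.003, 0.0]
(0.51, 0.31, 0.28, 82.4) -> [1.341, -0.063, -0.076] [0.011, 0.003, 0.0]
```

Request:
jog_arm(
  moves=[1, 0, -0.05, 0, 0, 0, 1, 1, 0, -0.05, 0, 0, 0, 1, 1, 0, -0.05, 0, 0, 0, 1, 1, 0, -0.05, 0, 0, 0, 1, 1, 0, -0.05, 0, 0, 0, 1, 1, 0, -0.05, 0, 0, 0, 1, 1, 0, -0.05, 0, 0, 0, 1, 1, 0, -0.05, 0, 0, 0, 1],
)

```text
time: 10.5
position: [0.5124, 0.2044, 0.2646]
tool_rot: [2.366, 2.065, -0.001]
ft_force: [-0.0, -0.8, 0.4]
grip_width: 1.0
grip_force: 0.0
```

```bash
python3 -c "
from h import *
snap('wrist','w6')
a=cv2.imread('pics/w6.png')[:240,150:550]; b=cv2.imread('pics/w5.png')[100:240,200:440]
a=cv2.resize(a,(800,480),interpolation=2);b=cv2.resize(b,(205,120),interpolation=2);cv2.imwrite('pics/v6.png',np.vstack([a,np.pad(b,((0,0),(0,595),(0,0)))]))"
```

```text
(no output)
```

View pics/v6.png

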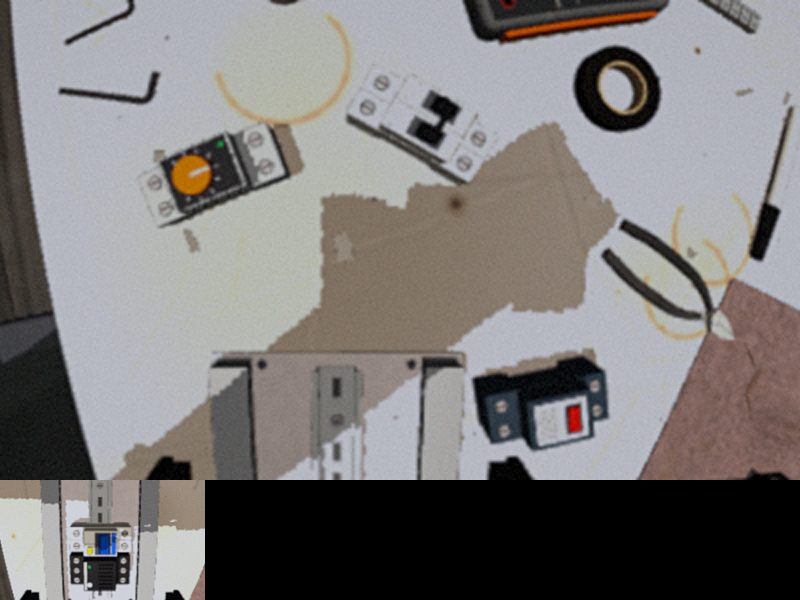

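Leakage switch is seated beside the supply (lower strip). Timer screws are at (155,182), (167,208), (254,140), (266,167) in the crop, with the dial toward the robot and the LED on the far side. The breaker screws are around (374,95) and (471,150), and the contactor's around (502,420) and (597,398), its flag on the far side.

```bash
cat >> h.py <<'E'
def mod(w,near,far,f,z=.046):
    P=np.array([onz(w,*f(*p),z)[:2] for p in near+far]); n=len(near)
    d=P[n:].mean(0)-P[:n].mean(0); c=(P[n:].mean(0)+P[:n].mean(0))/2; yaw=np.degrees(np.arctan2(d[1],d[0]))
    print('mod',c.round(4),'yaw',yaw.round(1),'len',np.linalg.norm(d).round(4)); return c,yaw
E
python3 - <<'E'
from h import *
w=load('w6'); f=lambda u,v:(u/2+150,v/2)
t=mod(w,[(155,182),(167,208)],[(254,140),(266,167)],f)
b=mod(w,[(367,107),(381,82)],[(464,163),(478,138)],f)
c=mod(w,[(502,408),(503,432)],[(594,385),(599,410)],f)
go((*t[0],.15,t[1]+90))
E
```

```text
mod [0.4476 0.3146] yaw 12.4 len 0.0669
mod [0.5807 0.3281] yaw -36.8 len 0.0681
mod [0.6476 0.1341] yaw 5.3 len 0.0691
t 10.55 pos [0.5124 0.2044 0.2647] yaw 82.22 w 87.1 F [-0.  -0.7  0.1] gf 0.0
(np.float64(0.4475836443936303), np.float64(0.31464979470632337), 0.15, np.float64(102.38188771669327)) -> [0.335, -0.264, 0.382] [0.0, 0.001, -0.336]
```

Request:
jog_arm(
  moves=[0.335, -0.264, 0.382, 0, 0, -0.336, 1, 0.335, -0.264, 0.382, 0, 0, -0.336, 1, 0.335, -0.264, 0.382, 0, 0, -0.336, 1, 0.335, -0.264, 0.382, 0, 0, -0.336, 1, 0.335, -0.264, 0.382, 0, 0, -0.336, 1, 0.335, -0.264, 0.382, 0, 0, -0.336, 1, 0.335, -0.264, 0.382, 0, 0, -0.336, 1, 0.335, -0.264, 0.382, 0, 0, -0.336, 1],
)

```text
time: 11.55
position: [0.4473, 0.316, 0.1506]
tool_rot: [1.966, 2.449, 0.001]
ft_force: [-0.6, -0.2, 0.4]
grip_width: 1.003
grip_force: 0.0
```

```bash
python3 -c "
from h import *
snap('wrist','w7')
a=cv2.imread('pics/w7.png')[110:260,220:420]
b=cv2.imread('pics/w6.png')[20:100,310:410]; c=cv2.imread('pics/w2.png')[140:230,260:370]
r=lambda x,w,h: cv2.resize(x,(w,h),interpolation=2)
o=np.zeros((600,800,3),np.uint8); o[:600-240,:480]=r(a,480,360); o[:240,480:780]=r(b,300,240); o[300:545,480:780]=r(c,300,245)
cv2.imwrite('pics/v7.png',o)"
```

```text
(no output)
```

View pics/v7.png

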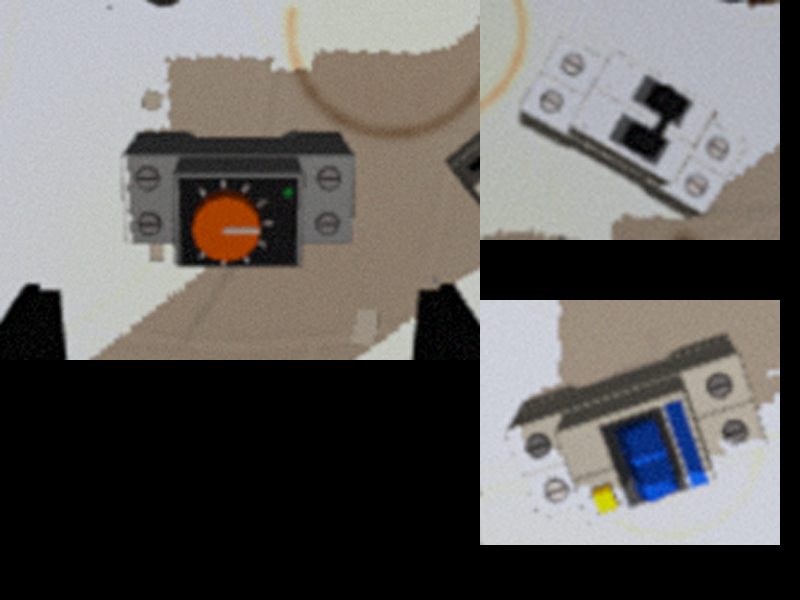

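The timer's dial scale has its gap on the robot side and its pointer facing away. The breaker (levers toward the far side) and the leakage switch agree, so none of the modules needs a half turn. Timer screws are at (149,179), (150,223), (330,178), (329,223) in the crop.

```bash
python3 - <<'E'
from h import *
w=load('w7'); f=lambda u,v:(u/2.4+220,v/2.4+110)
t=mod(w,[(149,179),(150,223)],[(330,178),(329,223)],f)
go((*t[0],.048,t[1]+90))
E
```

```text
mod [0.4478 0.3152] yaw 12.6 len 0.068
t 11.6 pos [0.4471 0.3161 0.1505] yaw 102.51 w 86.8 F [-0.1  0.1 -0.7] gf 0.0
(np.float64(0.44776134999543094), np.float64(0.31521374066609437), 0.048, np.float64(102.644845481323)) -> [-0.003, 0.001, 0.342] [0.0, 0.0, -0.002]
```

Request:
jog_arm(
  moves=[-0.003, 0.001, 0.15, 0, 0, 0, 1, -0.003, 0.001, 0.26, 0, 0, 0, 1, -0.003, 0.001, 0.32, 0, 0, 0, 1, -0.003, 0.001, 0.342, 0, 0, 0, 0.6, -0.003, 0.001, 0.342, 0, 0, 0, -0.6, -0.003, 0.001, 0.342, 0, 0, 0, -0.6, -0.003, 0.001, 0.342, 0, 0, 0, -0.6, -0.003, 0.001, 0.342, 0, 0, 0, -0.6],
  newtons=25,
)

```text
time: 12.6
position: [0.4475, 0.3157, 0.0481]
tool_rot: [1.965, 2.45, 0.001]
ft_force: [-2.2, -0.4, 1.7]
grip_width: 0.513
grip_force: 1.5
```

Request:
jog_arm(
  moves=[0, 0, 0, 0, 0, 0, -0.6, 0, 0, 0, 0, 0, 0, -0.6, 0, 0, 0, 0, 0, 0, -0.6, 0, 0, -0.1, 0, 0, 0, -0.6, 0, 0, -0.2, 0, 0, 0, -0.6, 0, 0, -0.3, 0, 0, 0, -0.6, 0, 0, -0.4, 0, 0, 0, -0.6, 0, 0, -0.4, 0, 0, 0, -0.6],
)

```text
time: 13.6
position: [0.4482, 0.3165, 0.1691]
tool_rot: [1.964, 2.45, 0.005]
ft_force: [0.6, 0.2, -1.3]
grip_width: 0.514
grip_force: 25.0
```

```bash
python3 -c "
from h import *
p=pl(.0012,.101); go((*p,.17,82.4))"
```

```text
t 13.6 pos [0.4482 0.3165 0.1691] yaw 102.55 w 44.7 F [ 0.6  0.2 -1.3] gf 25.0
(np.float64(0.4942473540642712), np.float64(0.08225406189709716), 0.17, 82.4) -> [-0.796, -0.02, -0.004] [0.003, -0.001, 0.336]
```

Move over the spot, then descend after checking the reading.

Request:
jog_arm(
  moves=[-0.15, -0.004, 0, 0, 0, 0.1, -0.6, -0.3, -0.008, 0, 0, 0, 0.2, -0.6, -0.45, -0.012, 0, 0, 0, 0.336, -0.6, -0.6, -0.016, 0, 0, 0, 0.336, -0.6, -0.73, -0.02, 0, 0, 0, 0.336, -0.6, -0.796, -0.02, 0, 0, 0, 0.336, -0.6, -0.796, -0.02, 0, 0, 0, 0.336, -0.6, -0.796, -0.02, 0, 0, 0, 0.336, -0.6],
)

```text
time: 14.6
position: [0.4925, 0.0825, 0.1668]
tool_rot: [-2.361, -2.07, 0.001]
ft_force: [0.2, 0.3, -1.0]
grip_width: 0.517
grip_force: 25.0
```

```bash
python3 -c "
from h import *
p=pl(.0012,.101); go((*p,.0537,82.4))"
```

```text
t 14.6 pos [0.4925 0.0825 0.1668] yaw 82.48 w 45.0 F [ 0.2  0.3 -1. ] gf 25.0
(np.float64(0.4942473540642712), np.float64(0.08225406189709716), 0.0537, 82.4) -> [-0.0, 0.007, 0.377] [-0.002, -0.001, 0.001]
```

Request:
jog_arm(
  moves=[0, 0.006, 0.1, 0, 0, 0, -0.6, 0, 0.006, 0.22, 0, 0, 0, -0.6, 0, 0.006, 0.29, 0, 0, 0, -0.6, 0, 0.006, 0.32, 0, 0, 0, -0.6, 0, 0.006, 0.34, 0, 0, 0, -0.6, 0, 0.006, 0.36, 0, 0, 0, -0.6, 0, 0.006, 0.377, 0, 0, 0, -0.6, 0, 0.006, 0.377, 0, 0, 0, -0.6],
)

```text
time: 15.6
position: [0.4972, 0.1057, 0.0629]
tool_rot: [-2.341, -2.073, -0.037]
ft_force: [-14.9, 37.4, 46.4]
grip_width: 0.516
grip_force: 59.6
```

```bash
python3 -c "
from h import *
p=pl(.0012,.101); go((*p,.0537,82.4))"
```

```text
t 15.6 pos [0.4972 0.1057 0.0629] yaw 83.06 w 44.9 F [-14.9  37.4  46.4] gf 59.6
(np.float64(0.4942473540642712), np.float64(0.08225406189709716), 0.0537, 82.4) -> [-0.08, -0.001, 0.029] [0.004, -0.026, 0.011]
```

Blocked: 46 N, pushed 23 mm to the left. Backing up to look.

Request:
jog_arm(
  moves=[0.08, 0, -0.03, 0, 0, 0, -0.6, 0.08, 0, -0.1, 0, 0, 0, -0.6, 0.08, 0, -0.2, 0, 0, 0, -0.6, 0.08, 0, -0.3, 0, 0, 0, -0.6, 0.08, 0, -0.4, 0, 0, 0, -0.6, 0.08, 0, -0.4, 0, 0, 0, -0.6, 0.08, 0, -0.4, 0, 0, 0, -0.6, 0.08, 0, -0.4, 0, 0, 0, -0.6],
)

```text
time: 16.6
position: [0.4972, 0.105, 0.1731]
tool_rot: [-2.362, -2.069, 0.003]
ft_force: [-0.7, 0.4, -0.9]
grip_width: 0.513
grip_force: 41.6
```

```bash
python3 -c "
from h import *
go((*pl(0,.101),.17,82.4)); snap('wrist','w8');snap('scene','s8');snap('side','d8')
a=cv2.imread('pics/w8.png')[:300,140:500]; b=cv2.imread('pics/d8.png')[110:270,240:370];c=cv2.imread('pics/s8.png')[150:290,220:420]
r=lambda x,w,h: cv2.resize(x,(w,h),interpolation=2)
cv2.imwrite('pics/v8.png',np.vstack([np.hstack([a,np.zeros((300,20,3),np.uint8),r(c,420,300)]),np.hstack([r(b,240,296),np.zeros((296,560,3),np.uint8)])]))"
```

```text
t 16.6 pos [0.4972 0.105  0.1731] yaw 82.44 w 44.7 F [-0.7  0.4 -0.9] gf 41.6
(np.float64(0.4930578954159694), np.float64(0.08241276956540572), 0.17, 82.4) -> [-0.076, -0.004, 0.01] [-0.002, 0.0, 0.001]
```

View pics/v8.png

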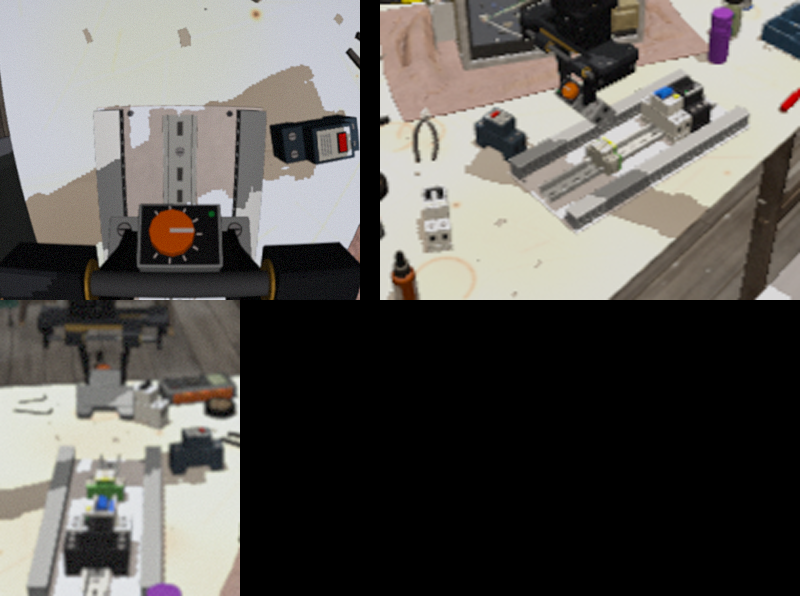

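Wrist view: the timer (dial at 172,232) still in the grip but pitched about the finger axis, so its bottom edge caught the terminal strip. I'll set it back on its old free spot to level it, then regrip and re-measure the terminals.

```bash
python3 - <<'E'
from h import *
go((.45,.31,.12,90))
w=load('w5'); 
# colour masks: yellow-green terminal / green in w5, extents of the bright terminal block along rail
s=load('s8'); g=lambda u,v:((u-380)/2.1+220,v/2.143+150)
for p in [(587,158),(603,139),(622,152)]: print('scene term',tp(onz(s,*g(*p),.046)).round(4))
E
```

```text
t 16.75 pos [0.4977 0.1048 0.1737] yaw 82.41 w 44.6 F [-0.6  0.4 -0.9] gf 41.6
(0.45, 0.31, 0.12, 90) -> [0.657, -0.248, 0.179] [-0.001, -0.0, -0.127]
scene term [-0.0063  0.1111]
scene term [0.0123 0.0608]
scene term [-0.0318  0.0585]
```

Request:
jog_arm(
  moves=[0.13, -0.05, 0, 0, 0, -0.127, -0.6, 0.26, -0.1, 0, 0, 0, -0.127, -0.6, 0.39, -0.15, 0, 0, 0, -0.127, -0.6, 0.52, -0.2, 0, 0, 0, -0.127, -0.6, 0.64, -0.248, 0.1, 0, 0, -0.127, -0.6, 0.657, -0.248, 0.179, 0, 0, -0.127, -0.6, 0.657, -0.248, 0.25, 0, 0, -0.127, -0.6, 0.657, -0.248, 0.25, 0, 0, -0.127, -0.6],
)

```text
time: 17.75
position: [0.4497, 0.3083, 0.0976]
tool_rot: [-2.221, -2.22, 0.006]
ft_force: [0.6, -0.2, -1.1]
grip_width: 0.513
grip_force: 41.3
```

```bash
python3 - <<'E'
from h import *
go((.45,.31,.052,90)); w=snap('wrist','w9'); w8=load('w8')
a=cv2.imread('pics/w8.png')[130:290,230:420]; b=cv2.imread('pics/w5.png')[60:240,200:440]; c=cv2.imread('pics/w4.png')[130:290,230:420]; d=cv2.imread('pics/w4.png')[5:75,260:390]
r=lambda x,k: cv2.resize(x,None,fx=k,fy=k,interpolation=2)
o=np.zeros((600,800,3),np.uint8); o[:240,:285]=r(a,1.5); o[:240,290:575]=r(c,1.5); o[245:605,:480]=r(b,2)[:355]; o[245:455,:][:,485:]=r(d,3)[:,:315]
cv2.imwrite('pics/v9.png',o)
E
```

```text
t 17.75 pos [0.4497 0.3083 0.0976] yaw 89.96 w 44.6 F [ 0.6 -0.2 -1.1] gf 41.3
(0.45, 0.31, 0.052, 90) -> [0.006, 0.001, 0.152] [-0.003, 0.002, -0.001]
```

View pics/v9.png

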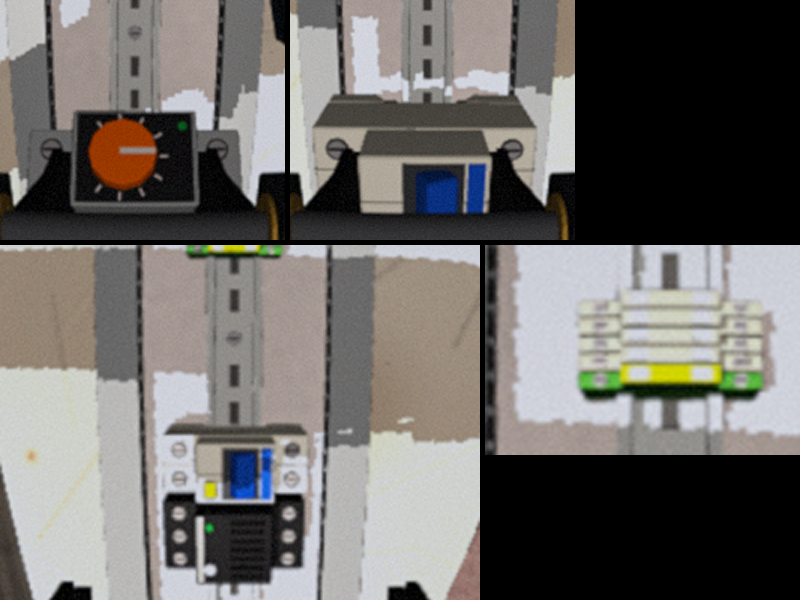

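The timer (top left) is pitched toward the camera compared with the leakage switch (top middle). The terminal strip's top runs rows 20–51 in w4, so its centre is 4 mm further left than I used, which explains the collision. The leakage switch (screws at 180,465 and 292,465) is level beside the supply (178,536 and 289,536).

```bash
python3 - <<'E'
from h import *
w=load('w4')
for v in (20,51): print('term',tp(onz(w,322,v,.046)).round(4))
w=load('w5'); f=lambda u,v:(u/2+200,(v-245)/2+60)
a=mod(w,[(180,450),(179,479)],[(292,450),(291,479)],f,.051); b=mod(w,[(178,513),(178,558)],[(289,513),(288,558)],f,.051); print(tp(a[0]),tp(b[0]))
E
```

```text
term [0.0011 0.0827]
term [0.0011 0.0528]
mod [ 0.4717 -0.0917] yaw -7.6 len 0.0677
mod [ 0.4642 -0.1366] yaw -7.6 len 0.0691
[ 0.00185603 -0.07440561] [ 0.0003863  -0.11994244]
```

Request:
jog_arm(
  moves=[0, 0, 0.08, 0, 0, 0, -0.6, 0, 0, 0.13, 0, 0, 0, -0.6, 0, 0, 0.15, 0, 0, 0, -0.6, 0, 0, 0.155, 0, 0, 0, -0.6, 0, 0, 0.16, 0, 0, 0, -0.6, 0, 0, 0.16, 0, 0, 0, -0.6, 0, 0, 0.165, 0, 0, 0, -0.6, 0, 0, 0.165, 0, 0, 0, -0.6],
  newtons=4,
)

```text
time: 18.8
position: [0.451, 0.3119, 0.0519]
tool_rot: [-2.22, -2.222, -0.005]
ft_force: [-1.5, 0.8, 9.5]
grip_width: 0.518
grip_force: 7.9
```

Request:
jog_arm(
  moves=[0, 0, 0.0, 0, 0, 0, 0.3, 0, 0, 0, 0, 0, 0, 0.3, 0, 0, 0, 0, 0, 0, 1, 0, 0, 0, 0, 0, 0, 1, 0, 0, -0.1, 0, 0, 0, 1, 0, 0, -0.25, 0, 0, 0, 1, 0, 0, -0.35, 0, 0, 0, 1, 0, 0, -0.35, 0, 0, 0, 1],
)

```text
time: 19.8
position: [0.4517, 0.3108, 0.1569]
tool_rot: [2.22, 2.22, 0.005]
ft_force: [1.0, -0.7, -0.5]
grip_width: 0.999
grip_force: 0.0
```

```bash
python3 - <<'E'
from h import *
w=snap('wrist','w10'); go((.45,.31,.048,90))
a=cv2.imread('pics/w10.png')[90:280,200:440]; cv2.imwrite('pics/v10.png',cv2.resize(a,None,fx=3,fy=3,interpolation=2))
E
```

```text
t 19.85 pos [0.4509 0.3099 0.1552] yaw 89.99 w 86.8 F [ 0.7 -0.3 -1. ] gf 0.0
(0.45, 0.31, 0.048, 90) -> [0.001, -0.003, 0.357] [0.001, 0.0, -0.0]
```

View pics/v10.png

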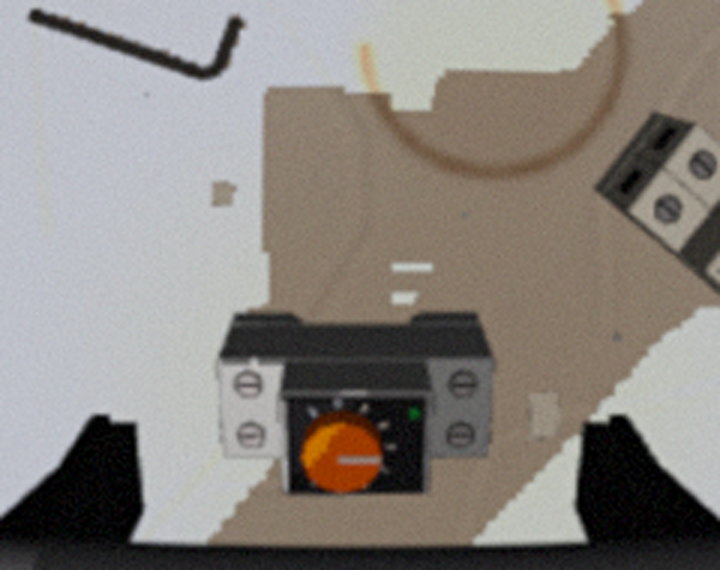

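Timer is standing flat again, screws at (248,385), (250,435), (464,384), (461,435) in the crop.

```bash
python3 - <<'E'
from h import *
w=load('w10'); f=lambda u,v:(u/3+200,v/3+90)
t=mod(w,[(248,385),(250,435)],[(464,384),(461,435)],f)
go((*t[0],.048,t[1]+90))
E
```

```text
mod [0.4512 0.2749] yaw 0.1 len 0.0685
t 19.85 pos [0.4509 0.3099 0.1552] yaw 89.99 w 86.8 F [ 0.7 -0.3 -1. ] gf 0.0
(np.float64(0.45121625720810443), np.float64(0.27486790495525915), 0.048, np.float64(90.0697155111804)) -> [-0.117, 0.001, 0.357] [0.001, 0.0, -0.001]
```

Request:
jog_arm(
  moves=[-0.06, 0.001, 0.0, 0, 0, 0, 1, -0.117, 0.001, 0.05, 0, 0, 0, 1, -0.117, 0.001, 0.2, 0, 0, 0, 1, -0.117, 0.001, 0.3, 0, 0, 0, 1, -0.117, 0.001, 0.357, 0, 0, 0, 1, -0.117, 0.001, 0.357, 0, 0, 0, 0.3, -0.117, 0.001, 0.357, 0, 0, 0, -0.6, -0.117, 0.001, 0.357, 0, 0, 0, -0.6],
  newtons=25,
)

```text
time: 20.85
position: [0.4508, 0.275, 0.0479]
tool_rot: [2.221, 2.222, -0.0]
ft_force: [0.7, -0.7, 0.2]
grip_width: 0.744
grip_force: 0.0
```

Request:
jog_arm(
  moves=[0, 0, 0, 0, 0, 0, -0.6, 0, 0, 0, 0, 0, 0, -0.6, 0, 0, 0, 0, 0, 0, -0.6, 0, 0, -0.1, 0, 0, 0, -0.6, 0, 0, -0.2, 0, 0, 0, -0.6, 0, 0, -0.3, 0, 0, 0, -0.6, 0, 0, -0.4, 0, 0, 0, -0.6, 0, 0, -0.4, 0, 0, 0, -0.6],
)

```text
time: 21.85
position: [0.4519, 0.2758, 0.1697]
tool_rot: [2.22, 2.22, 0.005]
ft_force: [-0.8, 0.3, -2.3]
grip_width: 0.512
grip_force: 25.0
```

```bash
python3 -c "
from h import *
p=pl(.0013,.106); go((*p,.17,82.4)); w=snap('wrist','w11'); print(w['pixels'][150:300:10,319].tolist())
for z,y in ((.0,.0),): pass
P=np.array(w['s']['position']); print('expected nose front top edge row', proj(w,P+[0,.0175,.0228]), 'shoulder edge', proj(w,P+[0,.018,-.003]))"
```

```text
t 21.85 pos [0.4519 0.2758 0.1697] yaw 90.01 w 44.5 F [-0.8  0.3 -2.3] gf 25.0
(np.float64(0.495007757569582), np.float64(0.08719691395932916), 0.17, 82.4) -> [-0.629, 0.144, -0.001] [0.003, -0.001, 0.127]
[[155, 137, 121], [148, 133, 117], [149, 133, 114], [142, 126, 108], [158, 145, 127], [45, 45, 44], [70, 72, 72], [49, 48, 50], [108, 106, 107], [31, 16, 11], [173, 65, 0], [175, 63, 0], [171, 102, 71], [42, 40, 41], [53, 49, 55]]
expected nose front top edge row (np.float64(319.8264166073147), np.float64(234.04245746363688)) shoulder edge (np.float64(319.59594641752483), np.float64(214.5119985681898))
```

Request:
jog_arm(
  moves=[-0.12, 0.03, 0, 0, 0, 0.1, -0.6, -0.24, 0.06, 0, 0, 0, 0.127, -0.6, -0.36, 0.09, 0, 0, 0, 0.127, -0.6, -0.48, 0.12, 0, 0, 0, 0.127, -0.6, -0.58, 0.14, 0, 0, 0, 0.127, -0.6, -0.629, 0.144, 0, 0, 0, 0.127, -0.6, -0.629, 0.144, 0, 0, 0, 0.127, -0.6, -0.629, 0.144, 0, 0, 0, 0.127, -0.6],
)

```text
time: 22.9
position: [0.4936, 0.0879, 0.1676]
tool_rot: [-2.361, -2.071, -0.0]
ft_force: [0.5, 0.2, -0.4]
grip_width: 0.514
grip_force: 25.0
```

```bash
python3 -c "
from h import *
p=pl(.0013,.106); go((*p,.0537,82.4))"
```

```text
t 22.9 pos [0.4936 0.0879 0.1676] yaw 82.52 w 44.7 F [ 0.5  0.2 -0.4] gf 25.0
(np.float64(0.495007757569582), np.float64(0.08719691395932916), 0.0537, 82.4) -> [-0.002, 0.005, 0.38] [-0.001, -0.001, 0.002]
```

Request:
jog_arm(
  moves=[0, 0.005, 0.1, 0, 0, 0, -0.6, 0, 0.005, 0.2, 0, 0, 0, -0.6, 0, 0.005, 0.25, 0, 0, 0, -0.6, 0, 0.005, 0.27, 0, 0, 0, -0.6, 0, 0.005, 0.28, 0, 0, 0, -0.6, 0, 0.005, 0.29, 0, 0, 0, -0.6, 0, 0.005, 0.3, 0, 0, 0, -0.6, 0, 0.005, 0.3, 0, 0, 0, -0.6],
)

```text
time: 23.9
position: [0.4956, 0.0859, 0.078]
tool_rot: [2.364, 2.069, -0.0]
ft_force: [-0.5, -0.5, -1.6]
grip_width: 0.516
grip_force: 25.0
```

Request:
jog_arm(
  moves=[0, 0, 0.015, 0, 0, 0, -0.6, 0, 0, 0.03, 0, 0, 0, -0.6, 0, 0, 0.04, 0, 0, 0, -0.6, 0, 0, 0.05, 0, 0, 0, -0.6, 0, 0, 0.06, 0, 0, 0, -0.6, 0, 0, 0.07, 0, 0, 0, -0.6, 0, 0, 0.08, 0, 0, 0, -0.6, 0, 0, 0.08, 0, 0, 0, -0.6],
)

```text
time: 24.9
position: [0.4954, 0.0861, 0.0541]
tool_rot: [-2.364, -2.069, 0.001]
ft_force: [-2.2, -0.1, 3.9]
grip_width: 0.513
grip_force: 25.0
```

```bash
python3 -c "
from h import *
p=pl(.0013,.106); go((*p,.0537,82.4))"
```

```text
t 24.9 pos [0.4954 0.0861 0.0541] yaw 82.4 w 44.6 F [-2.2 -0.1  3.9] gf 25.0
(np.float64(0.495007757569582), np.float64(0.08719691395932916), 0.0537, 82.4) -> [0.004, -0.002, 0.001] [-0.001, 0.0, -0.0]
```

Seated with little force. Release and rise.

Request:
jog_arm(
  moves=[0, 0, 0.005, 0, 0, 0, -0.6, 0, 0, 0.005, 0, 0, 0, 0.6, 0, 0, 0.005, 0, 0, 0, 0.6, 0, 0, 0.0, 0, 0, 0, 0.6, 0, 0, -0.1, 0, 0, 0, 1, 0, 0, -0.25, 0, 0, 0, 1, 0, 0, -0.38, 0, 0, 0, 1, 0, 0, -0.38, 0, 0, 0, 1],
)

```text
time: 25.9
position: [0.4979, 0.0864, 0.1709]
tool_rot: [2.361, 2.066, 0.007]
ft_force: [-0.4, 0.8, -0.5]
grip_width: 0.996
grip_force: 0.0
```

```bash
python3 -c "
from h import *
snap('wrist','w12'); go((.6476,.1341,.16,95.3))"
```

```text
t 25.95 pos [0.4965 0.0859 0.169 ] yaw 82.38 w 86.7 F [ 0.6 -0.5 -0.5] gf 0.0
(0.6476, 0.1341, 0.16, 95.3) -> [0.226, 0.478, 0.031] [0.003, 0.001, -0.215]
```

Request:
jog_arm(
  moves=[0.226, 0.478, 0.031, 0, 0, -0.215, 1, 0.226, 0.478, 0.031, 0, 0, -0.215, 1, 0.226, 0.478, 0.031, 0, 0, -0.215, 1, 0.226, 0.478, 0.031, 0, 0, -0.215, 1, 0.226, 0.478, 0.031, 0, 0, -0.215, 1, 0.226, 0.478, 0.031, 0, 0, -0.215, 1, 0.226, 0.478, 0.031, 0, 0, -0.215, 1, 0.226, 0.478, 0.031, 0, 0, -0.215, 1],
)

```text
time: 26.95
position: [0.6466, 0.1337, 0.1591]
tool_rot: [2.116, 2.32, -0.0]
ft_force: [0.2, -0.9, 0.3]
grip_width: 1.0
grip_force: 0.0
```

```bash
cat >> h.py <<'E'
def screws(w,c,yaw,z=.046,dark=True):
    """refine: bright/dark screw blobs near predicted places"""
    g=cv2.GaussianBlur(cv2.cvtColor(w['pixels'],cv2.COLOR_RGB2GRAY),(3,3),0).astype(float); a=np.radians(yaw); X=np.array([np.cos(a),np.sin(a)]);Y=np.array([-X[1],X[0]])
    out=[]
    for sx in(-1,1):
        for sy in(-1,1):
            u,v=proj(w,[*(c+X*sx*.0343+Y*sy*.0088),z]); u0,v0=int(u)-10,int(v)-10
            p=g[v0:v0+21,u0:u0+21]; d=np.abs(p-np.median(p)) if not dark else np.clip(p-np.median(p),0,None)
            k=cv2.GaussianBlur(d,(9,9),2.5); i,j=np.unravel_index(k[3:-3,3:-3].argmax(),(15,15)); q=(u0+j+3,v0+i+3); out.append(q); print((round(u,1),round(v,1)),q,round(k.max(),1))
    return out
E
python3 - <<'E'
from h import *
w=snap('wrist','w14'); c=np.array([.6476,.1341]); q=screws(w,c,5.3); t=mod(w,q[:2],q[2:],lambda u,v:(u,v)); go((*t[0],.048,t[1]+90),(*c,.048,95.3))
hsv=cv2.cvtColor(w['pixels'],cv2.COLOR_RGB2HSV); m=((hsv[...,0]<8)|(hsv[...,0]>172))&(hsv[...,1]>180)&(hsv[...,2]>120); m[:,:250]=0;m[:120]=0;m[300:]=0;m[:,400:]=0; ys,xs=np.nonzero(m); print('red',len(xs),onz(w,xs.mean(),ys.mean(),.072))
E
```

```text
(np.float64(284.1), np.float64(198.8)) (np.int64(277), np.int64(205)) 64.9
(np.float64(283.4), np.float64(180.7)) (np.int64(283), np.int64(179)) 32.4
(np.float64(357.0), np.float64(198.7)) (np.int64(356), np.int64(199)) 55.6
(np.float64(357.7), np.float64(180.6)) (np.int64(357), np.int64(180)) 34.7
mod [0.6455 0.1328] yaw 7.3 len 0.0715
t 27.0 pos [0.6466 0.1338 0.159 ] yaw 95.28 w 87.0 F [-0.1 -0.2  0.5] gf 0.0
(np.float64(0.6454561005201073), np.float64(0.13283031462107092), 0.048, np.float64(97.28882221948159)) -> [-0.003, -0.004, 0.37] [0.001, 0.001, -0.034]
(np.float64(0.6476), np.float64(0.1341), 0.048, 95.3) -> [0.001, 0.003, 0.37] [0.001, 0.001, -0.0]
red 139 [0.6549498  0.13568329 0.072     ]
```

Request:
jog_arm(
  moves=[0.002, 0, 0.15, 0, 0, 0, 1, 0.002, 0, 0.27, 0, 0, 0, 1, 0.002, 0, 0.33, 0, 0, 0, 1, 0.002, 0, 0.37, 0, 0, 0, 1, 0.002, 0, 0.37, 0, 0, 0, 0.3, 0.002, 0, 0.37, 0, 0, 0, -0.6, 0.002, 0, 0.37, 0, 0, 0, -0.6, 0.002, 0, 0.37, 0, 0, 0, -0.6],
)

```text
time: 28.0
position: [0.6471, 0.1349, 0.0483]
tool_rot: [2.116, 2.321, 0.001]
ft_force: [0.5, -0.2, 0.8]
grip_width: 0.633
grip_force: 0.0
```

Request:
jog_arm(
  moves=[0, 0, 0, 0, 0, 0, -0.6, 0, 0, 0, 0, 0, 0, -0.6, 0, 0, 0, 0, 0, 0, -0.6, 0, 0, -0.1, 0, 0, 0, -0.6, 0, 0, -0.2, 0, 0, 0, -0.6, 0, 0, -0.3, 0, 0, 0, -0.6, 0, 0, -0.4, 0, 0, 0, -0.6, 0, 0, -0.4, 0, 0, 0, -0.6],
)

```text
time: 29.0
position: [0.6476, 0.1355, 0.1693]
tool_rot: [2.115, 2.32, 0.004]
ft_force: [-0.8, 0.1, -3.4]
grip_width: 0.518
grip_force: 24.9
```

```bash
python3 -c "
from h import *
# timer's seated place from the picture taken after release
w=load('w12'); c=pl(.0013,.1055); q=screws(w,c,PY,.051,False); t=mod(w,q[:2],q[2:],lambda u,v:(u,v),.051); print(tp(t[0]))
p=pl(.0013,.147); go((*p,.17,82.4))"
```

```text
(np.float64(279.9), np.float64(197.1)) (np.int64(281), np.int64(195)) 34.3
(np.float64(279.2), np.float64(179.4)) (np.int64(280), np.int64(177)) 23.6
(np.float64(351.3), np.float64(197.0)) (np.int64(358), np.int64(203)) 78.0
(np.float64(351.8), np.float64(179.2)) (np.int64(351), np.int64(177)) 22.6
mod [0.4969 0.0865] yaw -11.0 len 0.0707
[0.00327153 0.10560276]
t 29.0 pos [0.6476 0.1355 0.1693] yaw 95.3 w 45.1 F [-0.8  0.1 -3.4] gf 24.9
(np.float64(0.500430269570124), np.float64(0.12783675110964238), 0.17, 82.4) -> [0.02, -0.491, -0.004] [0.003, -0.001, 0.215]
```

Request:
jog_arm(
  moves=[0.005, -0.1, 0, 0, 0, 0.1, -0.6, 0.01, -0.2, 0, 0, 0, 0.215, -0.6, 0.016, -0.3, 0, 0, 0, 0.215, -0.6, 0.02, -0.4, 0, 0, 0, 0.215, -0.6, 0.023, -0.47, 0, 0, 0, 0.215, -0.6, 0.023, -0.491, 0, 0, 0, 0.215, -0.6, 0.023, -0.491, 0, 0, 0, 0.215, -0.6, 0.023, -0.491, 0, 0, 0, 0.215, -0.6],
)

```text
time: 30.0
position: [0.5001, 0.128, 0.1674]
tool_rot: [-2.364, -2.068, -0.001]
ft_force: [0.7, -1.2, -2.8]
grip_width: 0.516
grip_force: 24.9
```

```bash
python3 -c "
from h import *
p=pl(.0013,.148); go((*p,.0537,82.4))"
```

```text
t 30.0 pos [0.5001 0.128  0.1674] yaw 82.37 w 44.9 F [ 0.7 -1.2 -2.8] gf 24.9
(np.float64(0.5005625259603811), np.float64(0.1288279666498939), 0.0537, 82.4) -> [0.003, 0.001, 0.379] [-0.0, -0.001, -0.0]
```

Request:
jog_arm(
  moves=[0.004, 0.001, 0.1, 0, 0, 0, -0.6, 0.004, 0.001, 0.2, 0, 0, 0, -0.6, 0.004, 0.001, 0.25, 0, 0, 0, -0.6, 0.004, 0.001, 0.27, 0, 0, 0, -0.6, 0.004, 0.001, 0.28, 0, 0, 0, -0.6, 0.004, 0.001, 0.29, 0, 0, 0, -0.6, 0.004, 0.001, 0.3, 0, 0, 0, -0.6, 0.004, 0.001, 0.3, 0, 0, 0, -0.6],
)

```text
time: 31.0
position: [0.4998, 0.1292, 0.0777]
tool_rot: [2.364, 2.069, -0.0]
ft_force: [0.8, -0.8, -3.3]
grip_width: 0.516
grip_force: 24.9
```

Request:
jog_arm(
  moves=[0, 0, 0.015, 0, 0, 0, -0.6, 0, 0, 0.03, 0, 0, 0, -0.6, 0, 0, 0.04, 0, 0, 0, -0.6, 0, 0, 0.05, 0, 0, 0, -0.6, 0, 0, 0.06, 0, 0, 0, -0.6, 0, 0, 0.07, 0, 0, 0, -0.6, 0, 0, 0.08, 0, 0, 0, -0.6, 0, 0, 0.08, 0, 0, 0, -0.6],
)

```text
time: 32.0
position: [0.5, 0.1293, 0.0539]
tool_rot: [2.364, 2.069, -0.0]
ft_force: [-0.4, -0.3, 2.1]
grip_width: 0.515
grip_force: 24.9
```

```bash
python3 -c "
from h import *
p=pl(.0013,.148); go((*p,.0537,82.4))"
```

```text
t 32.0 pos [0.5    0.1293 0.0539] yaw 82.4 w 44.8 F [-0.4 -0.3  2.1] gf 24.9
(np.float64(0.5005625259603811), np.float64(0.1288279666498939), 0.0537, 82.4) -> [-0.001, 0.002, 0.001] [0.0, 0.0, -0.0]
```

Request:
jog_arm(
  moves=[0, 0, 0.005, 0, 0, 0, -0.6, 0, 0, 0.005, 0, 0, 0, 0.6, 0, 0, 0.005, 0, 0, 0, 0.6, 0, 0, 0.0, 0, 0, 0, 0.6, 0, 0, -0.1, 0, 0, 0, 1, 0, 0, -0.25, 0, 0, 0, 1, 0, 0, -0.38, 0, 0, 0, 1, 0, 0, -0.38, 0, 0, 0, 1],
)

```text
time: 33.0
position: [0.502, 0.1299, 0.1706]
tool_rot: [2.361, 2.066, 0.007]
ft_force: [-0.2, -0.6, 0.4]
grip_width: 0.998
grip_force: 0.0
```

```bash
python3 -c "
from h import *
go((.5807,.3281,.16,53.2))"
```

```text
t 33.0 pos [0.502  0.1299 0.1706] yaw 82.38 w 86.8 F [-0.2 -0.6  0.4] gf 0.0
(0.5807, 0.3281, 0.16, 53.2) -> [0.69, 0.172, 0.037] [0.006, -0.002, 0.486]
```

Request:
jog_arm(
  moves=[0.69, 0.172, 0.037, 0.005, -0.002, 0.486, 1, 0.69, 0.172, 0.037, 0.005, -0.002, 0.486, 1, 0.69, 0.172, 0.037, 0.005, -0.002, 0.486, 1, 0.69, 0.172, 0.037, 0.005, -0.002, 0.486, 1, 0.69, 0.172, 0.037, 0.005, -0.002, 0.486, 1, 0.69, 0.172, 0.037, 0.005, -0.002, 0.486, 1, 0.69, 0.172, 0.037, 0.005, -0.002, 0.486, 1, 0.69, 0.172, 0.037, 0.005, -0.002, 0.486, 1],
)

```text
time: 34.0
position: [0.5789, 0.3258, 0.1568]
tool_rot: [-2.809, -1.404, 0.007]
ft_force: [0.4, -0.1, -0.1]
grip_width: 0.995
grip_force: 0.0
```

```bash
python3 - <<'E'
from h import *
w=snap('wrist','w15'); c=np.array([.5807,.3281]); q=screws(w,c,-36.8,.046,False); t=mod(w,q[:2],q[2:],lambda u,v:(u,v)); go((*t[0],.048,t[1]+90),(*c,.048,53.2))
E
```

```text
(np.float64(282.8), np.float64(196.5)) (np.int64(284), np.int64(196)) 34.5
(np.float64(282.2), np.float64(178.2)) (np.int64(282), np.int64(178)) 58.1
(np.float64(356.6), np.float64(196.5)) (np.int64(356), np.int64(196)) 49.8
(np.float64(357.2), np.float64(178.1)) (np.int64(357), np.int64(178)) 52.2
mod [0.5809 0.3283] yaw -36.8 len 0.0677
t 34.05 pos [0.5789 0.3261 0.1569] yaw 53.13 w 86.7 F [ 0.3 -0.7 -0.4] gf 0.0
(np.float64(0.5809144411921419), np.float64(0.3283173757980927), 0.048, np.float64(53.17233884965047)) -> [0.011, 0.002, 0.363] [-0.003, 0.003, -0.001]
(np.float64(0.5807), np.float64(0.3281), 0.048, 53.2) -> [0.01, 0.002, 0.363] [-0.003, 0.003, -0.001]
```

Request:
jog_arm(
  moves=[0.01, 0.002, 0.15, 0, 0, 0, 1, 0.01, 0.002, 0.27, 0, 0, 0, 1, 0.01, 0.002, 0.33, 0, 0, 0, 1, 0.01, 0.002, 0.363, 0, 0, 0, 1, 0.01, 0.002, 0.363, 0, 0, 0, 0.3, 0.01, 0.002, 0.363, 0, 0, 0, -0.6, 0.01, 0.002, 0.363, 0, 0, 0, -0.6, 0.01, 0.002, 0.363, 0, 0, 0, -0.6],
)

```text
time: 35.05
position: [0.5803, 0.3299, 0.0482]
tool_rot: [-2.806, -1.407, 0.006]
ft_force: [-0.9, 0.5, 0.7]
grip_width: 0.634
grip_force: 0.0
```

Request:
jog_arm(
  moves=[0, 0, 0, 0, 0, 0, -0.6, 0, 0, 0, 0, 0, 0, -0.6, 0, 0, 0, 0, 0, 0, -0.6, 0, 0, -0.1, 0, 0, 0, -0.6, 0, 0, -0.2, 0, 0, 0, -0.6, 0, 0, -0.3, 0, 0, 0, -0.6, 0, 0, -0.42, 0, 0, 0, -0.6, 0, 0, -0.42, 0, 0, 0, -0.6],
)

```text
time: 36.05
position: [0.5817, 0.3311, 0.1764]
tool_rot: [-2.806, -1.406, 0.0]
ft_force: [-0.6, -1.0, -2.3]
grip_width: 0.514
grip_force: 25.0
```

```bash
python3 -c "
from h import *
p=pl(.001,.06); go((*p,.18,82.4)); p=pl(.0013,-.165);print(p)"
```

```text
t 36.05 pos [0.5817 0.3311 0.1764] yaw 53.24 w 44.7 F [-0.6 -1.  -2.3] gf 25.0
(np.float64(0.4886265989556789), np.float64(0.04164067602483538), 0.18, 82.4) -> [-0.959, 0.329, -0.014] [-0.002, -0.002, -0.486]
[ 0.45916628 -0.1814225 ]
```

Request:
jog_arm(
  moves=[-0.12, 0.04, -0.01, 0, 0, -0.08, -0.6, -0.26, 0.09, -0.014, 0, 0, -0.2, -0.6, -0.4, 0.14, -0.014, 0, 0, -0.32, -0.6, -0.54, 0.19, -0.014, 0, 0, -0.44, -0.6, -0.68, 0.24, -0.014, 0, 0, -0.486, -0.6, -0.82, 0.28, -0.014, 0, 0, -0.486, -0.6, -0.959, 0.329, -0.014, 0, 0, -0.486, -0.6, -0.959, 0.329, -0.014, 0, 0, -0.486, -0.6],
)

```text
time: 37.05
position: [0.4859, 0.0351, 0.1766]
tool_rot: [-2.369, -2.058, 0.013]
ft_force: [0.5, 0.2, -1.0]
grip_width: 0.514
grip_force: 25.0
```

```bash
python3 -c "
from h import *
p=pl(.0013,-.164); go((*p,.17,82.4))"
```

```text
t 37.05 pos [0.4859 0.0351 0.1766] yaw 81.94 w 44.8 F [ 0.5  0.2 -1. ] gf 25.0
(np.float64(0.4592985322001589), np.float64(-0.1804312819085871), 0.17, 82.4) -> [-0.724, 0.013, 0.025] [-0.008, 0.004, -0.008]
```

Request:
jog_arm(
  moves=[-0.12, 0.002, 0.005, 0, 0, 0, -0.6, -0.26, 0.005, 0.01, -0.008, 0.004, -0.008, -0.6, -0.4, 0.008, 0.02, -0.008, 0.004, -0.008, -0.6, -0.54, 0.01, 0.025, -0.008, 0.004, -0.008, -0.6, -0.66, 0.013, 0.025, -0.008, 0.004, -0.008, -0.6, -0.724, 0.013, 0.025, -0.008, 0.004, -0.008, -0.6, -0.724, 0.013, 0.025, -0.008, 0.004, -0.008, -0.6, -0.724, 0.013, 0.025, -0.008, 0.004, -0.008, -0.6],
)

```text
time: 38.05
position: [0.4632, -0.1735, 0.1708]
tool_rot: [-2.352, -2.082, -0.008]
ft_force: [-0.1, 0.4, -1.1]
grip_width: 0.516
grip_force: 25.0
```

```bash
python3 -c "
from h import *
p=pl(.0013,-.1645); go((*p,.0537,82.4))"
```

```text
t 38.05 pos [ 0.4632 -0.1735  0.1708] yaw 83.03 w 44.9 F [-0.1  0.4 -1.1] gf 25.0
(np.float64(0.4592324040050304), np.float64(-0.18092688967871287), 0.0537, 82.4) -> [-0.028, -0.011, 0.39] [0.003, -0.004, 0.01]
```

Request:
jog_arm(
  moves=[-0.028, -0.011, 0.0, 0, 0, 0.01, -0.6, -0.028, -0.011, 0.0, 0, 0, 0.01, -0.6, -0.028, -0.011, 0.08, 0, 0, 0.01, -0.6, -0.028, -0.011, 0.14, 0, 0, 0.01, -0.6, -0.028, -0.011, 0.14, 0, 0, 0.01, -0.6, -0.028, -0.011, 0.14, 0, 0, 0.01, -0.6, -0.028, -0.011, 0.14, 0, 0, 0.01, -0.6, -0.028, -0.011, 0.14, 0, 0, 0.01, -0.6],
)

```text
time: 39.05
position: [0.4589, -0.1837, 0.1295]
tool_rot: [2.365, 2.066, 0.007]
ft_force: [0.2, -0.2, -1.2]
grip_width: 0.514
grip_force: 25.0
```

```bash
python3 -c "
from h import *
p=pl(.0013,-.1645); go((*p,.0537,82.4))"
```

```text
t 39.05 pos [ 0.4589 -0.1837  0.1295] yaw 82.27 w 44.7 F [ 0.2 -0.2 -1.2] gf 25.0
(np.float64(0.4592324040050304), np.float64(-0.18092688967871287), 0.0537, 82.4) -> [0.009, -0.001, 0.253] [0.004, -0.003, -0.002]
```

Request:
jog_arm(
  moves=[0.007, 0, 0.05, 0, 0, 0, -0.6, 0.007, 0, 0.1, 0, 0, 0, -0.6, 0.007, 0, 0.12, 0, 0, 0, -0.6, 0.007, 0, 0.12, 0, 0, 0, -0.6, 0.007, 0, 0.12, 0, 0, 0, -0.6, 0.007, 0, 0.12, 0, 0, 0, -0.6, 0.007, 0, 0.12, 0, 0, 0, -0.6, 0.007, 0, 0.12, 0, 0, 0, -0.6],
)

```text
time: 40.05
position: [0.459, -0.1814, 0.0931]
tool_rot: [2.366, 2.067, 0.007]
ft_force: [-0.1, 0.5, -1.5]
grip_width: 0.514
grip_force: 25.0
```

```bash
python3 -c "
from h import *
p=pl(.0013,-.1645); go((*p,.0537,82.4))"
```

```text
t 40.05 pos [ 0.459  -0.1814  0.0931] yaw 82.27 w 44.7 F [-0.1  0.5 -1.5] gf 25.0
(np.float64(0.4592324040050304), np.float64(-0.18092688967871287), 0.0537, 82.4) -> [0.001, 0.0, 0.131] [0.003, -0.003, -0.002]
```

Request:
jog_arm(
  moves=[0.001, 0, 0.03, 0.003, -0.003, -0.002, -0.6, 0.001, 0, 0.06, 0.003, -0.003, -0.002, -0.6, 0.001, 0, 0.08, 0.003, -0.003, -0.002, -0.6, 0.001, 0, 0.1, 0.003, -0.003, -0.002, -0.6, 0.001, 0, 0.11, 0.003, -0.003, -0.002, -0.6, 0.001, 0, 0.12, 0.003, -0.003, -0.002, -0.6, 0.001, 0, 0.131, 0.003, -0.003, -0.002, -0.6, 0.001, 0, 0.131, 0.003, -0.003, -0.002, -0.6],
)

```text
time: 41.05
position: [0.4592, -0.181, 0.0539]
tool_rot: [-2.364, -2.069, 0.0]
ft_force: [-0.1, -0.4, 0.9]
grip_width: 0.517
grip_force: 25.0
```

```bash
python3 -c "
from h import *
p=pl(.0013,-.1645); go((*p,.0537,82.4)); print(tp(ctrl.get_state()['position']))"
```

```text
t 41.05 pos [ 0.4592 -0.181   0.0539] yaw 82.39 w 45.0 F [-0.1 -0.4  0.9] gf 25.0
(np.float64(0.4592324040050304), np.float64(-0.18092688967871287), 0.0537, 82.4) -> [0.0, -0.0, 0.001] [-0.0, -0.0, -0.0]
[ 0.00130101 -0.16458204]
```

Seated. Release, rise, then move left for an overview.

Request:
jog_arm(
  moves=[0, 0, 0.005, 0, 0, 0, -0.6, 0, 0, 0.005, 0, 0, 0, 0.6, 0, 0, 0.005, 0, 0, 0, 0.6, 0, 0, 0.0, 0, 0, 0, 0.6, 0, 0, -0.1, 0, 0, 0, 1, 0, 0, -0.25, 0, 0, 0, 1, 0, 0, -0.38, 0, 0, 0, 1, 0, 0, -0.5, 0, 0, 0, 1],
)

```text
time: 42.05
position: [0.4592, -0.181, 0.2051]
tool_rot: [2.363, 2.069, 0.0]
ft_force: [0.6, -0.4, -1.4]
grip_width: 0.995
grip_force: 0.0
```

Request:
jog_arm(
  moves=[0.1, -0.1, -0.1, 0, 0, 0.15, 1, 0.2, -0.2, -0.2, 0, 0, 0.3, 1, 0.3, -0.2, -0.25, 0, 0, 0.5, 1, 0.35, -0.2, -0.25, 0, 0, 0.65, 1, 0.4, -0.2, -0.25, 0, 0, 0.8, 1, 0.4, -0.2, -0.25, 0, 0, 1, 1, 0.4, -0.2, -0.25, 0, 0, 1, 1, 0.4, -0.2, -0.25, 0, 0, 1, 1],
)

```text
time: 43.05
position: [0.4155, -0.0543, 0.2786]
tool_rot: [-3.081, -0.614, 0.001]
ft_force: [-0.6, -0.2, 0.1]
grip_width: 1.002
grip_force: 0.0
```

```bash
python3 - <<'E'
from h import *
go((.45,0,.3,0)); w=snap('wrist','w20'); s=snap('scene','s20'); d=snap('side','d20')
us=[proj(w,[*pl(x,y),.03]) for x in(-.09,.09) for y in(-.2,.2)]; u0,v0=np.min(us,0).astype(int)-5; u1,v1=np.max(us,0).astype(int)+5
u0=max(u0,0);v0=max(v0,0);print(u0,v0,u1,v1)
a=cv2.imread('pics/w20.png')[v0:v1,u0:u1]; k=min(800/a.shape[1],340/a.shape[0]); a=cv2.resize(a,None,fx=k,fy=k,interpolation=2);print(k,a.shape)
b=cv2.imread('pics/s20.png')[140:300,210:430]; c=cv2.imread('pics/d20.png')[130:350,220:400]
o=np.zeros((600,800,3),np.uint8); o[:a.shape[0],:a.shape[1]]=a; b=cv2.resize(b,(344,250),interpolation=2);c=cv2.resize(c,(205,250),interpolation=2); o[345:595,:344]=b;o[345:595,350:555]=c
cv2.imwrite('pics/final.png',o)
E
```

```text
t 43.05 pos [ 0.4155 -0.0543  0.2786] yaw 22.53 w 87.1 F [-0.6 -0.2  0.1] gf 0.0
(0.45, 0, 0.3, 0) -> [0.176, -0.123, -0.071] [-0.0, 0.0, 0.376]
155 0 470 237
1.4345991561181435 (340, 452, 3)
```

View pics/final.png

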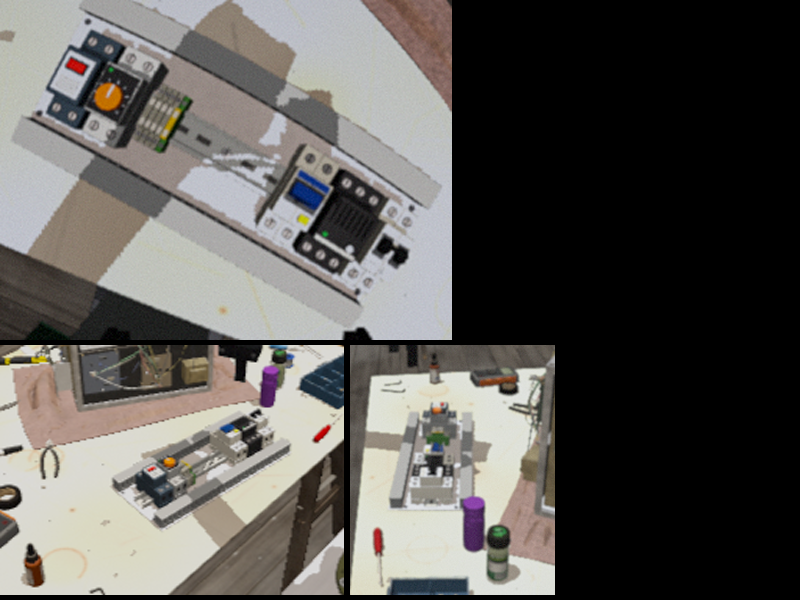

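All four are on the rail, same way round: contactor (75,75), timer (113,97), terminals (165,118), leakage switch (297,195), supply (340,220), breaker (382,248). The bottle and jar are standing in place. A quick check of the spacings before handing in.

```bash
python3 - <<'E'
from h import *
w=load('w20'); f=lambda u,v:(u/1.4346+155,v/1.4346)
for n,N,F in [('cont',[(57,107),(72,115)],[(92,42),(108,48)]),('timer',[(95,125),(111,134)],[(130,59),(147,67)]),('leak',[(270,223),(287,233)],[(310,158),(326,168)]),('psu',[(306,247),(320,255),(334,263)],[(347,183),(360,190),(374,199)]),('brk',[(354,273),(369,282)],[(392,212),(407,221)])]:
    t=mod(w,N,F,f,.051); print(n,tp(t[0]).round(4))
print('term left/right', [tp(onz(w,*f(*p),.046)).round(4) for p in [(150,110),(180,127)]])
for n in('s','d'):
    a=load('scene0' if n=='s' else 'side0')['pixels'].astype(int); b=load(n+'20')['pixels'].astype(int)
    for (u,v,h) in ([(232,282,14),(389,150,12)] if n=='s' else [(294,150,12),(349,312,24)]): print(n,u,v,np.abs(a-b)[v-h:v+h,u-8:u+8].mean().round(1))
E
```

```text
mod [0.4998 0.1294] yaw -7.8 len 0.0677
cont [0.0004 0.1484]
mod [0.4952 0.0883] yaw -7.0 len 0.067
timer [0.0013 0.1071]
mod [ 0.4713 -0.0912] yaw -7.4 len 0.068
leak [ 0.0014 -0.0739]
mod [ 0.4641 -0.1369] yaw -7.6 len 0.0696
psu [ 0.0003 -0.1202]
mod [ 0.4593 -0.1828] yaw -6.7 len 0.0679
brk [ 0.0016 -0.1663]
term left/right [array([0.0024, 0.0779]), array([0.0017, 0.0467])]
s 232 282 1.0
s 389 150 0.9
d 294 150 3.1
d 349 312 3.6
```

```bash
python3 -c "
from h import *
print(ctrl.close_job())"
```

```text
the job is handed in; nothing more can be done
None
```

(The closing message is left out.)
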